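# Lift the press plates with the T-foot key

## Robot

A 7-joint arm with a two-finger parallel gripper is mounted at the origin on the work surface. World frame = base frame: x ahead of the robot, y to its left, z up, the work surface at z = 0. Lengths are in m, angles in rad, forces in N, time in s.
With the tool pointing down it reaches from about 0.425 to 0.925 m from the base axis. Payload 6.8 kg.
Tool frame: the origin (TCP) lies at the very end of the fingers, on their centre line; the grasp point (between the pads) lies 19 mm behind it; y points along the fingers, z is the direction in which the jaws open and shut, and the axes are right-handed (so a half turn about y gives the same grasp; the last joint's range is limited). The gripper opens to 85 mm and grips with 20 to 120 N. Pads are 22 mm wide; open, the fingers measure 114 mm over their backs; the gripper's body (76 mm by 85 mm) begins 54 mm behind the grasp point. The pads swing forward as they close: fully open they stand 13 mm farther back than shut.
Start: joints at [-1.224, 0.477, 0.022, 1.555, -0.011, 1.109, -0.083], TCP at [0.297, 0.606, 0.231] pointing down, gripper open.
Joint ranges: [-2.96, 2.96], [-0.34, 2.1], [-1.41, 1.46], [0.24, 2.44], [-1.37, 4.51], [0.17, 1.92], [-2.96, 2.96]. Speed limits (rad/s): [2.39, 2.39, 3.14, 3.14, 3.14, 3.14, 3.14].

## Interface

Orientations are given as a rotation vector (axis times angle).
In Python, from bench import r gives the robot as it stands.
- The arm moves only by the tool drive_tool, never from a script. Its argument "series" is a list of rows, each a list of 7 numbers: the shift along the tool's x, y, z in mm, then the turn, a rotation vector about the tool's x, y, z in degrees, then the finger opening in mm, from 0 to 85.4. In form: [[tx, ty, tz, wx, wy, wz, grip], ...]. A call has 1 to 5 rows; each row is the pose to reach, as a shift and turn from the pose measured when the call began, along the tool's axes at that moment; what a row does not reach only later rows make up. A row lasts 1/10 s, in which the tool goes at most 50 mm and 8.59 degrees, less where a joint would pass 70% of its speed; a pose out of reach is approached as far as the arm can. A call with a gripper value outside its range is refused whole. The fingers move at their own pace and stop on an object; "squeeze" is the grip in N (left out, the last holds). Time passes only in rows, so rows that repeat a pose let the fingers close. It gives the time, the measured TCP pose, the force and the opening at its end, in the units of the state.
- r.get_obs(): the state, without advancing time (a new reading comes with each control period).
- r.grab_frame(name): name is "side" or "top" or "wrist"; returns a dict with "frame" (480x640x3 uint8, blue, green, red), "intrinsics" (3x3 intrinsics, pixels), "distortion" ([k1, k2, p1, p2, k3] as OpenCV has them; the pictures are not rectified), "rvec" (rotation vector, rad) and "tvec" (3), from world to camera coordinates, as OpenCV has them. Camera axes: x right, y down, z forward; pixel columns grow to the right and rows downward; lengths in m; the calibration is good to about 2 mm. A picture is of the moment at which its call begins. There is no depth.
- r.hand_in(): hands the job in, once; it reports no verdict.
The state is a dict: "clock": time; "joints": joint angles; "qvel": joint speeds; "tau": joint torques, N m; "tcp_pos": TCP position; "orientation": TCP orientation; "contact_force": force on the tool from outside, world axes, zero at the start; "moment": the same for the moment, N m; "grip_width": finger opening in m.
Only numpy, scipy, OpenCV 4.12 (cv2) and the standard library are available. Lean on these libraries where they do the work, as an engineer would, in place of code of your own. Each camera call takes 0.05 s, during which the arm holds its last target.

## Task

Take the T-foot key from its holder, thread it down through the slots of all four dough-press plates stacked in the wooden cradle, feeling for the untidy middle ones and never bearing down with more than about 45 N, then turn it a quarter turn under the lowest plate and lift the plates out as one stack. Set the stack down gently on the draining rack, centred, square and flat across both rails, and let go, leaving the key standing upright in it. Move the plates only with the key, and leave the bowl, tub and clear box alone.

Things in the scene. Friction and masses are not known exactly. Their poses are not given: they have to be found in the camera images.
- key_grip (a point): Centre of the loose key's black handle, 26 (x) x 40 (y) x 40 mm high, 106 mm above the underside of its foot. The key, about 160 g, stands upright in its holder: below the handle a round shank 15 mm thick and 78 mm long, then a steel foot bar 15 (x) x 30 (y) x 8 mm high. z up along the shank, y along the foot bar. Take it from above across the 26 mm.
- key_foot (a point): Centre of the key's foot bar, 4 mm above its underside and 102 mm straight below key_grip; same axes as that.
- holder: Fixed dark wooden holder, 31 (x) x 46 (y) mm, 30 mm high; its pocket is 19 x 34 mm and the key's foot stands on the pocket's floor, 6 mm above the table. Origin: centre of the underside. Lift the key straight up at least 30 mm to clear it.
- cradle: Fixed wooden cradle with the stack, 98 (x) x 99 (y) mm, walls to 46 mm. Origin: centre of the underside, on the table. y: long way of the slots. Two rails along x at y = +-36 mm carry the lowest plate 20 mm up; below it, over the floor at 6 mm, a space 14 mm high, 60 mm wide (y), 86 mm long, where the foot turns freely. Plates have 8 mm play each way in x, 1.5 mm in y.
- plate_top: Top one of 4 equal aluminium plates, 70 (x) x 84 (y) x 8 mm, 110 g, central slot 19.5 (x) x 34 (y) mm. Origin: slot centre at the underside, at first 44 mm up. The two below it are not tracked: one sits 3.5 to 5.5 mm to +x of the cradle's centre, one as far to -x, in unknown order (y within 1 mm). Threaded plates slide with the key; those below stay put if it does not press.
- plate_bottom: Lowest of the four equal plates, on the cradle's rails 20 mm above the table. Origin: slot centre at the underside. With the foot bar below this plate and turned across the slot (either way, about a quarter turn) raising the key lifts all four plates, about 0.6 kg with the key.
- rack: Fixed draining rack: white base 120 (x) x 110 (y) mm, 6 mm thick, with two steel rails along x at y = +-36 mm, 12 mm wide, 110 mm long, tops at 20 mm. Origin: centre of the underside, on the table. The lowest plate goes across both rails, its x along the rack's x (either way round); the key's foot hangs between them and may stand on the base.
- bowl: Bystander: steel bowl, 110 mm across, 50 mm high. Origin: centre of the underside.
- tub: Bystander: white round lidded tub, 90 mm across, 110 mm high. Origin: centre of the underside.
- boxed: Bystander: clear plastic box, 120 x 90 mm, 60 mm high. Origin: centre of the underside.
Mind the look-alikes: they are no part of the job. What is meant by the part that bears key_grip is not purple or red, and is the larger of those in its own colour.

How it is judged:
By the outcome, as a careful person would: the job done as asked, in the order asked, and still so for the second after the job is handed in, with the robot touching nothing.
It also fails if it takes over 72 s, if anything falls off the work surface, if the arm or the gripper's body presses on something with over 40 N, if the wrist force passes 120 N, or if a joint passes its speed limit or range.

## Working session

There is one attempt and no reset: what is moved stays moved. The work goes in short steps, Python scripts to look and compute and a tool call to move; the robot and the scene stay as the last step left them, time stands still between calls to the robot, and variables do not carry over. Pictures are saved under pics/ and viewed, and the job is handed in when it is done.

Besides the shell and the picture viewer there is one more tool, called after "Call:" as a command line: name --pt "numbers of a row" for each row, then --argument value for the rest. drive_tool: Moves the arm, as the interface text tells. Its arguments: {"type":"object","properties":{"series":{"type":"array","items":{"type":"array","items":{"type":"number"}}},"squeeze":{"type":"number"}},"required":["series"]}

```bash
ls; mkdir -p pics
python3 - <<'E'
from bench import r
import cv2,numpy as np
o=r.get_obs(); print(o)
for n in ("side","top","wrist"):
    f=r.grab_frame(n); cv2.imwrite(f"pics/a_{n}.png",f["frame"])
    R=cv2.Rodrigues(np.array(f["rvec"],float))[0]; print(n,np.round(-R.T@np.ravel(f["tvec"]),3),np.round(f["intrinsics"],1).tolist(),f["distortion"], R[2].round(2))
E
```

```text
pics
{'clock': 0.0, 'joints': array([-1.22404955,  0.47778952,  0.02234482,  1.55646002, -0.01145163,
        1.10929905, -0.08309354]), 'qvel': array([-0.00084206,  0.00095834,  0.0014537 , -0.00140564, -0.00033449,
        0.00050763,  0.00054491]), 'tau': array([-7.27586357e-04, -5.96447110e+01,  1.60752274e+00, -2.81181407e+01,
        1.24640384e-02,  9.55233991e-03, -3.04196715e-05]), 'tcp_pos': array([0.29631195, 0.60582253, 0.23032931]), 'orientation': array([-1.54303409,  0.3569162 , -0.35654667]), 'contact_force': array([-0.53435187,  0.13488465,  0.39988026]), 'moment': array([0.00414224, 0.07132612, 0.02862942]), 'grip_width': 0.0854326077103519}
side [ 0.237 -0.859  0.684] [[513.0, 0.0, 318.3], [0.0, 513.0, 242.1], [0.0, 0.0, 1.0]] [0.02669241 0.         0.         0.         0.        ] [ 0.32  0.78 -0.53]
top [0.547 0.019 1.42 ] [[605.0, 0.0, 313.5], [0.0, 605.0, 245.4], [0.0, 0.0, 1.0]] [-0.12380948  0.          0.          0.          0.        ] [ 0.04 -0.01 -1.  ]
wrist [0.223 0.641 0.373] [[335.9, 0.0, 316.5], [0.0, 335.9, 238.7], [0.0, 0.0, 1.0]] [-0.0052262  0.         0.         0.         0.       ] [ 0.29 -0.14 -0.95]
```

View pics/a_side.png

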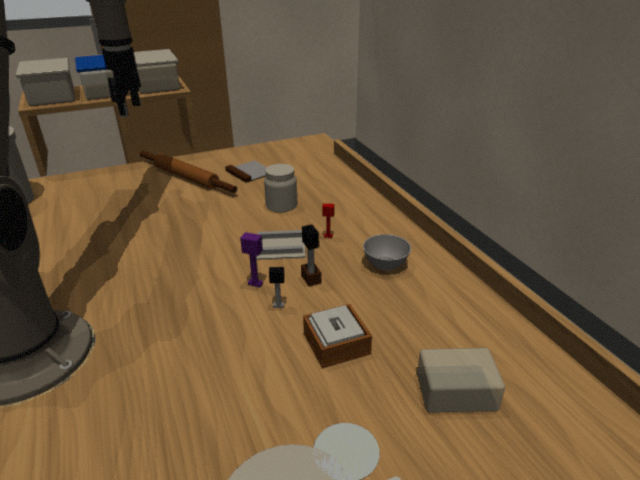

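View pics/a_top.png

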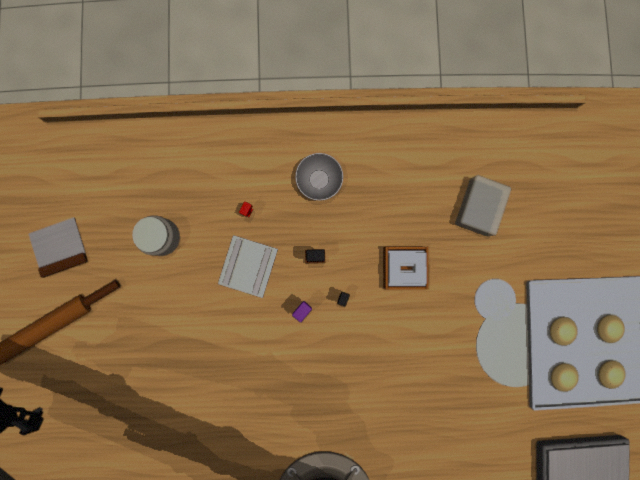

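View pics/a_wrist.png

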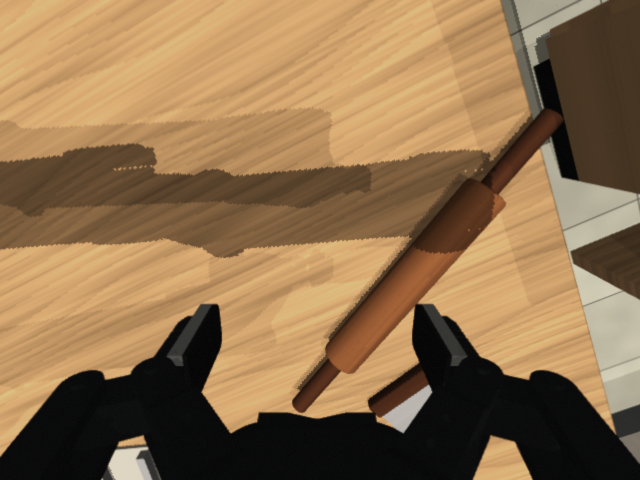

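Key candidates in the top view: a large black one in a holder at (315,256), a small black one at (343,298), a purple one at (302,312) and a red one at (245,209). The description fits the large black one. I'll check it in a close crop.

Run:
```python
import cv2
a=cv2.imread("pics/a_top.png"); b=cv2.imread("pics/a_side.png")
c=cv2.resize(a[225:315,210:370],None,fx=5,fy=5,interpolation=cv2.INTER_CUBIC); cv2.imwrite("pics/c1.png",c)
c=cv2.resize(a[230:305,375:440],None,fx=8,fy=8,interpolation=cv2.INTER_CUBIC); cv2.imwrite("pics/c2.png",c)
c=cv2.resize(b[195:375,230:390],None,fx=3.3,fy=3.3,interpolation=cv2.INTER_CUBIC); cv2.imwrite("pics/c3.png",c)
```

```text
(no output)
```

View pics/c1.png

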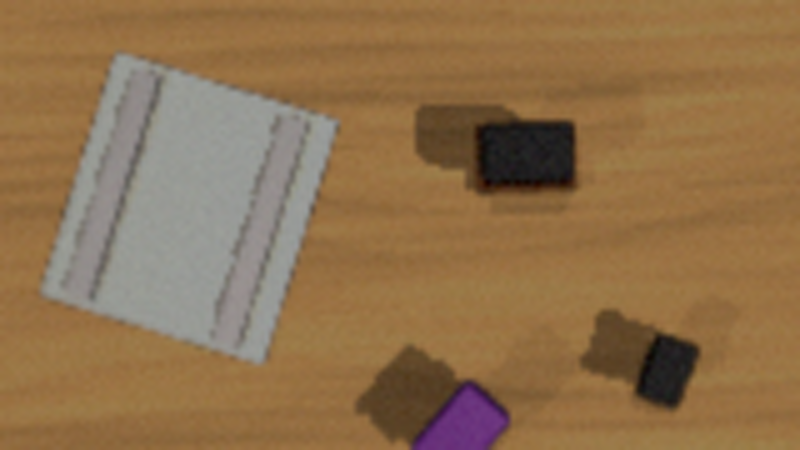

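View pics/c2.png

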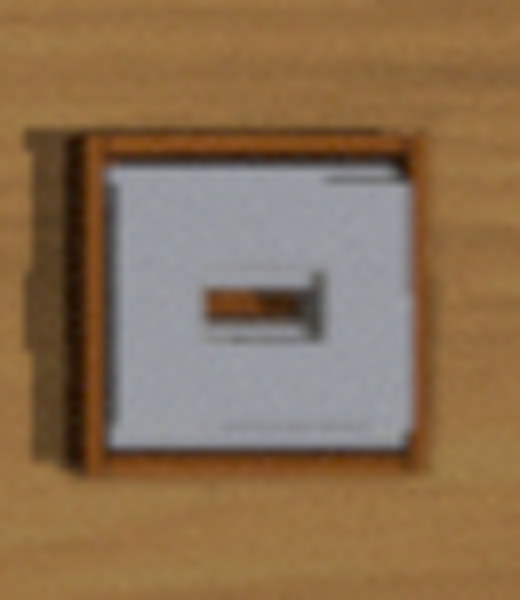

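View pics/c3.png

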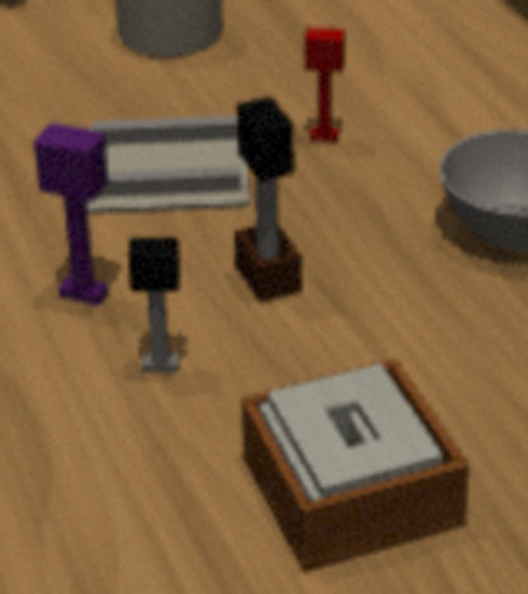

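The crop confirms it: the large black-handled key stands in the dark holder at (315,256), and the small black one has no holder. Next I'll measure coarse poses.

```bash
cat > h.py <<'E'
import numpy as np, cv2
from bench import r
from scipy.spatial.transform import Rotation as Ro
def cam(f):
    return cv2.Rodrigues(np.array(f["rvec"],float))[0],np.ravel(f["tvec"]).astype(float),np.array(f["intrinsics"],float),np.array(f["distortion"],float)
def p2w(f,uv,z):
    R,t,K,D=cam(f); n=cv2.undistortPoints(np.array(uv,float).reshape(-1,1,2),K,D).reshape(-1,2)
    d=np.c_[n,np.ones(len(n))]@R; c=-R.T@t
    return c+d*((z-c[2])/d[:,2])[:,None]
def w2p(f,P):
    R,t,K,D=cam(f); return cv2.projectPoints(np.array(P,float).reshape(-1,1,3),np.array(f["rvec"],float),t,K,D)[0].reshape(-1,2)
def Rdown(yaw):  # tool z(jaw) along yaw direction, tool y down
    z=np.array([np.cos(yaw),np.sin(yaw),0]); y=np.array([0,0,-1.]); return np.c_[np.cross(y,z),y,z]
def delta(pos,yaw_jaw=None,o=None):
    o=o or r.get_obs(); R0=Ro.from_rotvec(o["orientation"]).as_matrix()
    s=R0.T@(np.array(pos)-o["tcp_pos"])*1000
    if yaw_jaw is None: w=np.zeros(3)
    else:
        c=[(Ro.from_matrix(R0.T@Rdown(yaw_jaw+k*np.pi)).as_rotvec(degrees=True)) for k in (0,1)]
        w=min(c,key=np.linalg.norm)
    return s.round(1),w.round(2)
def show(f,name,pts=[],crop=None,sc=1):
    im=f["frame"].copy()
    x0,y0,x1,y1=crop or (0,0,640,480)
    im=cv2.resize(im[y0:y1,x0:x1],None,fx=sc,fy=sc,interpolation=cv2.INTER_CUBIC)
    for p in pts: cv2.circle(im,(int((p[0]-x0+.5)*sc),int((p[1]-y0+.5)*sc)),2,(0,255,0),-1)
    cv2.imwrite("pics/"+name,im)
def box(c,yaw,sx,sy,z):
    R=np.array([[np.cos(yaw),-np.sin(yaw)],[np.sin(yaw),np.cos(yaw)]])
    q=np.array([[1,1],[1,-1],[-1,-1],[-1,1]])*[sx/2,sy/2]
    return np.c_[q@R.T+np.array(c)[:2],np.full(4,z)]
E
python3 - <<'E'
from h import *
f=r.grab_frame("top"); im=f["frame"]
g=im.max(2)
m=np.zeros_like(g); m[240:270,295:335]=(g[240:270,295:335]<45)
c=max(cv2.findContours(m,0,2)[0],key=cv2.contourArea); rc=cv2.minAreaRect(c); print(rc,cv2.contourArea(c))
W=p2w(f,cv2.boxPoints(rc),0.132); print(W.round(4), W.mean(0).round(4))
# rack & cradle by crop corners
rk=np.array([[120,53],[340,122],[264,364],[40,295]])/5+[210,225]-.4
print("rack",p2w(f,rk,0.006).round(4),p2w(f,rk,0.006).mean(0))
ck=np.array([[68,130],[426,130],[420,474],[84,474]])/8+[375,230]-.4
cw=p2w(f,[[385+.0,246.5],[428.5,246.5],[428,288.5],[385,289]],0.046);print("cradle",cw.round(4),cw.mean(0))
sl=np.array([[203,268],[325,268],[325,342],[203,342]])/8+[375,230]-.4
print("slot",p2w(f,sl,0.052).round(4),p2w(f,sl,0.052).mean(0))
o=r.get_obs(); print(Ro.from_rotvec(o["orientation"]).as_matrix().round(3))
R,t,K,D=cam(r.grab_frame("wrist")); R0=Ro.from_rotvec(o["orientation"]).as_matrix()
print("cam in tool",(R0.T@(-R.T@t-o["tcp_pos"])).round(4),"axes",(R@R0).round(3))
E
```

```text
((314.5, 255.5), (11.0, 17.0), 90.0) 185.5
[[ 0.5873  0.026   0.132 ]
 [ 0.5863 -0.0102  0.132 ]
 [ 0.5629 -0.0095  0.132 ]
 [ 0.5639  0.0267  0.132 ]] [0.5751 0.0082 0.132 ]
rack [[0.6308 0.1953 0.006 ]
 [0.5955 0.093  0.006 ]
 [0.4836 0.1316 0.006 ]
 [0.5186 0.2357 0.006 ]] [0.55711314 0.16388994 0.006     ]
cradle [[ 0.5928 -0.1536  0.046 ]
 [ 0.5899 -0.2535  0.046 ]
 [ 0.4942 -0.249   0.046 ]
 [ 0.4962 -0.1504  0.046 ]] [ 0.54326051 -0.20160991  0.046     ]
slot [[ 0.554  -0.1857  0.052 ]
 [ 0.5529 -0.2205  0.052 ]
 [ 0.5319 -0.2198  0.052 ]
 [ 0.533  -0.185   0.052 ]] [ 0.54295378 -0.20273297  0.052     ]
[[ 0.898 -0.     0.439]
 [-0.439 -0.001  0.898]
 [ 0.    -1.    -0.001]]
cam in tool [-0.0816 -0.1426 -0.001 ] axes [[ 0.001  0.001  1.   ]
 [ 0.947 -0.321 -0.001]
 [ 0.321  0.947 -0.001]]
```

```bash
cat > d.py <<'E'
import sys
from h import *
a=[float(x) for x in sys.argv[1:]]
o=r.get_obs(); print("t",round(float(o["clock"]),2),"tcp",(o["tcp_pos"]*1000).round(1),"F",o["contact_force"].round(1),"M",o["moment"].round(2),"w",round(o["grip_width"]*1000,1))
z=Ro.from_rotvec(o["orientation"]).as_matrix(); print("jawyaw",np.degrees(np.arctan2(z[1,2],z[0,2])).round(2),"tilt y",z[:,1].round(4),"j",o["joints"].round(2))
if a: print(delta(np.array(a[:3])/1000,np.radians(a[3]) if len(a)>3 else None,o))
E
python3 d.py 575 8 235 -1.7
```

```text
t 0.25 tcp [296.4 606.1 230.8] F [ 0.1 -0.7  0.3] M [-0.02 -0.    0.02] w 85.4
jawyaw 63.94 tilt y [-3.e-04 -8.e-04 -1.e+00] j [-1.22  0.48  0.02  1.56 -0.01  1.11 -0.08]
(array([ 513. ,   -3.8, -415. ]), array([4.000e-02, 6.564e+01, 3.000e-02]))
```

Call:
drive_tool --pt "513 -10 -415 0 65.6 0 70" --pt "513 -10 -415 0 65.6 0 70" --pt "513 -10 -415 0 65.6 0 70" --pt "513 -10 -415 0 65.6 0 70" --pt "513 -10 -415 0 65.6 0 70"

```text
clock: 0.75
tcp_pos: [0.4025, 0.3778, 0.2352]
orientation: [-1.358, 0.94, -0.94]
contact_force: [1.0, 0.3, -0.5]
grip_width: 0.0702
```

```bash
python3 d.py 575 8 235 -1.7
```

```text
t 0.75 tcp [402.5 377.8 235.2] F [ 1.   0.3 -0.5] M [-0.01 -0.05 -0.03] w 70.2
jawyaw 20.62 tilt y [-0.e+00 -2.e-04 -1.e+00] j [-1.06  0.27  0.24  1.86 -0.07  1.02 -0.44]
(array([4.069e+02, 3.000e-01, 3.120e+01]), array([0.000e+00, 2.232e+01, 1.000e-02]))
```

Call:
drive_tool --pt "407 0 31 0 22.3 0 60" --pt "407 0 31 0 22.3 0 60" --pt "407 0 31 0 22.3 0 60" --pt "407 0 31 0 22.3 0 60" --pt "407 0 31 0 22.3 0 60"

```text
clock: 1.25
tcp_pos: [0.5078, 0.1513, 0.2355]
orientation: [-1.195, 1.23, -1.231]
contact_force: [0.8, 0.8, 0.6]
grip_width: 0.06
```

```bash
python3 d.py 575 8 235 -1.7
```

```text
t 1.25 tcp [507.8 151.3 235.5] F [0.8 0.8 0.6] M [-0.04 -0.03  0.03] w 60.0
jawyaw -1.67 tilt y [ 5.e-04  3.e-04 -1.e+00] j [-0.77  0.24  0.43  1.92 -0.12  1.   -0.32]
(array([141.2,   0.4,  71.3]), array([-0.03,  0.03, -0.02]))
```

Run:
```python
from h import *
f=r.grab_frame("wrist"); import pickle; pickle.dump(f,open("rack.pkl","wb")); show(f,"w_rack.png")
```

```text
(no output)
```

View pics/w_rack.png

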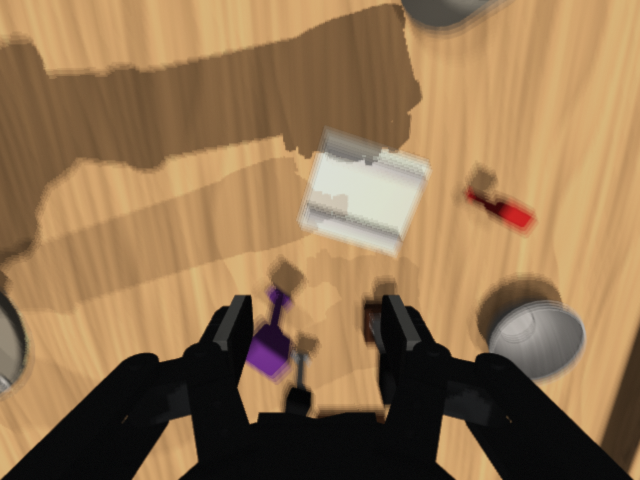

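Call:
drive_tool --pt "70 0 71 0 0 0 60" --pt "141 0 71 0 0 0 60" --pt "141 0 71 0 0 0 60" --pt "141 0 71 0 0 0 60" --pt "141 0 71 0 0 0 60"

```text
clock: 1.8
tcp_pos: [0.5771, -0.0071, 0.237]
orientation: [-1.188, 1.238, -1.25]
contact_force: [0.6, -0.3, -0.6]
grip_width: 0.0602
```

```bash
python3 d.py
python3 - <<'E'
from h import *
f=r.grab_frame("wrist"); import pickle; pickle.dump(f,open("key.pkl","wb")); show(f,"w_key.png")
E
```

```text
t 1.8 tcp [577.1  -7.1 237. ] F [ 0.6 -0.3 -0.6] M [-0.04  0.04 -0.  ] w 60.2
jawyaw -2.71 tilt y [ 0.004 -0.006 -1.   ] j [-0.5   0.33  0.5   1.82 -0.18  1.03  0.03]
```

View pics/w_key.png

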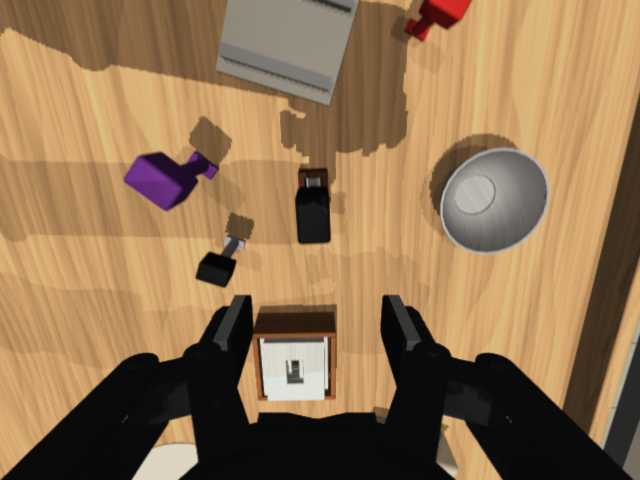

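Call:
drive_tool --pt "-15 0 -2 0 1 0 60" --pt "-15 0 -2 0 1 0 60"

```text
clock: 2.05
tcp_pos: [0.5749, 0.0148, 0.2363]
orientation: [-1.182, 1.248, -1.254]
contact_force: [0.6, 0.3, 0.0]
grip_width: 0.0601
```

```bash
python3 d.py 575 8 235 -1.7
python3 - <<'E'
from h import *
import pickle
from scipy.optimize import least_squares
f=r.grab_frame("wrist"); pickle.dump(f,open("key.pkl","wb"))
g=f["frame"].max(2)
m=(g<40).astype(np.uint8); m[:, :270]=0; m[:,350:]=0; m[:150]=0; m[285:]=0
n,l,s,c=cv2.connectedComponentsWithStats(m); i=1+np.argmax(s[1:,4]); print(s[i])
obs=(l==i)
ys,xs=np.nonzero(obs)
# silhouette fit of handle box via convex hull rasterised mask, soft IoU
def hull(p):
    P=np.r_[box(p[:2],p[2],.026,.04,.092),box(p[:2],p[2],.026,.04,.132)]
    return cv2.convexHull(w2p(f,P).astype(np.float32))
def mask(p,S=8):
    a=np.zeros((480,640),np.uint8); cv2.fillConvexPoly(a,np.round((hull(p)+.0)*16).astype(np.int32),255,cv2.LINE_AA,4); return a/255.
from scipy.optimize import minimize
best=minimize(lambda q:np.abs(mask(q*[.001,.001,.01])-obs).sum(),[575,8,-2],method="Nelder-Mead",options=dict(initial_simplex=[[575,8,-2],[580,8,-2],[575,13,-2],[575,8,4]]))
p=best.x*[.001,.001,.01]; print(p,np.degrees(p[2]),best.fun)
show(f,"w_key2.png",hull(p).reshape(-1,2),(250,130,380,290),4)
E
```

```text
t 2.05 tcp [574.9  14.8 236.3] F [0.6 0.3 0. ] M [ 0.06  0.02 -0.01] w 60.1
jawyaw -3.26 tilt y [ 0.0023 -0.0027 -1.    ] j [-0.53  0.33  0.5   1.82 -0.18  1.03 -0.02]
(array([6.8, 1.3, 0.5]), array([-0.14, -1.56,  0.15]))
[ 301  190   33   81 2040]
[0.57578253 0.00568364 0.02147289] 1.2303061636679793 580.6588235294117
```

View pics/w_key2.png

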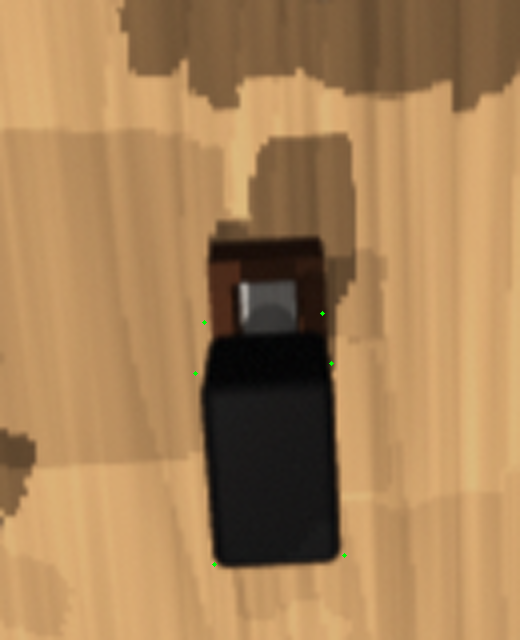

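```bash
python3 - <<'E'
from h import *
import pickle
f=pickle.load(open("key.pkl","rb"))
q=np.array([[340,384-4],[331,384]])
c=np.array([[204,384],[332,384],[341,564],[212,567]])/4+[250,130]-.5
W=p2w(f,c,.132); print(W.round(4),W.mean(0).round(4))
print("yaw via y edges",[np.degrees(np.arctan2(*(W[a]-W[b])[[0,1]])).round(2) for a,b in((0,3),(1,2))])
P=np.r_[box(W.mean(0),np.radians(-2),.026,.04,.092),box(W.mean(0),np.radians(-2),.026,.04,.132)]
show(f,"w_key3.png",w2p(f,P),(250,130,380,290),4)
E
python3 d.py
```

```text
[[ 0.5638  0.0233  0.132 ]
 [ 0.5883  0.0218  0.132 ]
 [ 0.5885 -0.0159  0.132 ]
 [ 0.5626 -0.015   0.132 ]] [0.5758 0.0035 0.132 ]
yaw via y edges [np.float64(1.79), np.float64(-0.32)]
t 2.1 tcp [575.   13.8 236.4] F [-0.1 -0.2 -0.8] M [ 0.01 -0.01 -0.04] w 60.0
jawyaw -3.25 tilt y [ 0.0026 -0.0034 -1.    ] j [-0.53  0.33  0.5   1.82 -0.18  1.03 -0.02]
```

View pics/w_key3.png

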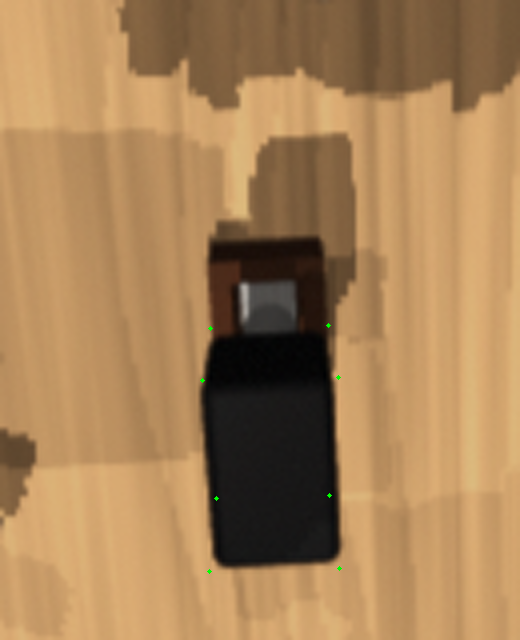

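```bash
python3 d.py 575.6 5.5 94 -0.7
```

```text
t 2.1 tcp [575.   13.8 236.4] F [-0.1 -0.2 -0.8] M [ 0.01 -0.01 -0.04] w 60.0
jawyaw -3.25 tilt y [ 0.0026 -0.0034 -1.    ] j [-0.53  0.33  0.5   1.82 -0.18  1.03 -0.02]
(array([  7.8, 142.4,   0.7]), array([-0.15, -2.55,  0.19]))
```

Call:
drive_tool --pt "7.8 30 0.7 -0.15 -2.5 0.19 60" --pt "7.8 70 0.7 -0.15 -2.5 0.19 60" --pt "7.8 110 0.7 -0.15 -2.5 0.19 60" --pt "7.8 135 0.7 -0.15 -2.5 0.19 60" --pt "7.8 142 0.7 -0.15 -2.5 0.19 60"

```text
clock: 2.6
tcp_pos: [0.5734, 0.0061, 0.0917]
orientation: [-1.208, 1.221, -1.216]
contact_force: [-0.1, -0.7, 0.8]
grip_width: 0.0599
```

```bash
python3 d.py 575.6 5.5 94 -0.7
```

```text
t 2.6 tcp [573.4   6.1  91.7] F [-0.1 -0.7  0.8] M [ 0.03 -0.02 -0.  ] w 59.9
jawyaw -0.65 tilt y [-5.e-03 -7.e-04 -1.e+00] j [-0.44  0.52  0.41  1.94 -0.29  0.75  0.14]
(array([ 0.5, -2.4,  2.2]), array([0.29, 0.05, 0.04]))
```

Call:
drive_tool --pt "0.5 -2 2.2 0.29 0 0 60" --pt "0.5 -2 2.2 0.29 0 0 20" --pt "0.5 -2 2.2 0.29 0 0 20" --pt "0.5 -2 2.2 0.29 0 0 20" --pt "0.5 -2 2.2 0.29 0 0 20" --squeeze 90

```text
clock: 3.1
tcp_pos: [0.5766, 0.0057, 0.0954]
orientation: [-1.202, 1.216, -1.219]
contact_force: [-1.5, 0.6, 7.0]
grip_width: 0.0249
```

Call:
drive_tool --pt "0 0 0 0 0 0 20" --pt "0 0 0 0 0 0 20"

```text
clock: 3.3
tcp_pos: [0.577, 0.0057, 0.0961]
orientation: [-1.201, 1.215, -1.219]
contact_force: [0.3, 1.4, -1.3]
grip_width: 0.0249
```

```bash
python3 d.py 576 5.5 200 -1
```

```text
t 3.3 tcp [577.    5.7  96.1] F [ 0.3  1.4 -1.3] M [ 0.04  0.03 -0.03] w 24.9
jawyaw -0.64 tilt y [ 3.8e-03  4.0e-04 -1.0e+00] j [-0.44  0.51  0.42  1.93 -0.29  0.75  0.14]
(array([   0.2, -103.9,   -0.6]), array([-0.22,  0.36, -0.02]))
```

Call:
drive_tool --pt "0 -20 0 0 0 0 20" --pt "0 -45 0 0 0 0 20" --pt "0 -75 -0.5 -0.2 0 0 20" --pt "0 -100 -0.5 -0.2 0 0 20" --pt "0 -104 -0.5 -0.2 0 0 20"

```text
clock: 3.8
tcp_pos: [0.578, 0.0056, 0.2031]
orientation: [-1.199, 1.214, -1.219]
contact_force: [1.0, -0.5, -1.3]
grip_width: 0.0252
```

```bash
python3 d.py 543 -180 200 -1.5;  python3 - <<'E'
from h import *
f=r.grab_frame("wrist"); show(f,"w_l.png")
E
```

```text
t 3.8 tcp [578.    5.6 203.1] F [ 1.  -0.5 -1.3] M [ 0.06 -0.01  0.01] w 25.2
jawyaw -0.65 tilt y [ 0.0056  0.0013 -1.    ] j [-0.49  0.37  0.48  1.85 -0.21  0.96  0.07]
(array([186. ,   2.6, -32.9]), array([-0.32,  0.85, -0.08]))
```

View pics/w_l.png

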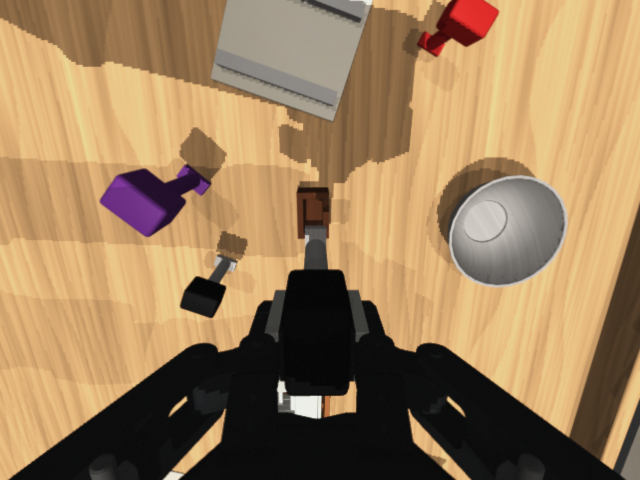

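```bash
python3 d.py 543 -202 200 -1.5
```

```text
t 3.85 tcp [577.3   5.7 202. ] F [ 0.   0.2 -1.3] M [-0.06  0.02  0.  ] w 24.9
jawyaw -0.64 tilt y [ 0.004   0.0012 -1.    ] j [-0.49  0.37  0.48  1.85 -0.21  0.96  0.07]
(array([208.1,   1.6, -32. ]), array([-0.23,  0.86, -0.07]))
```

Call:
drive_tool --pt "50 0 -8 -0.3 0.8 0 20" --pt "100 0 -17 -0.3 0.8 0 20" --pt "145 1 -25 -0.3 0.8 0 20" --pt "185 2 -33 -0.3 0.8 0 20" --pt "205 2.6 -33 -0.3 0.8 0 20"

```text
clock: 4.35
tcp_pos: [0.539, -0.2034, 0.1976]
orientation: [-1.198, 1.235, -1.23]
contact_force: [-0.6, 0.3, -1.2]
grip_width: 0.0251
```

```bash
python3 d.py 543 -202 200 -1.5
```

```text
t 4.35 tcp [ 539.  -203.4  197.6] F [-0.6  0.3 -1.2] M [-0.03 -0.03  0.02] w 25.1
jawyaw -1.76 tilt y [-4.2e-03  1.0e-04 -1.0e+00] j [-0.17  0.39  0.54  1.86 -0.24  0.97  0.45]
(array([-1.5, -2.4,  4. ]), array([ 0.24, -0.26, -0.  ]))
```

Call:
drive_tool --pt "-1.5 -2 4 0.24 0 0 20" --pt "-1.5 -2 4 0.24 0 0 20" --pt "-1.5 -2 4 0.24 0 0 20"

```text
clock: 4.65
tcp_pos: [0.5432, -0.2001, 0.1987]
orientation: [-1.196, 1.232, -1.229]
contact_force: [0.8, -0.2, -2.4]
grip_width: 0.025
```

```bash
python3 d.py 543 -202 200 -1.5
python3 - <<'E'
from h import *
import pickle
f=r.grab_frame("wrist"); pickle.dump(f,open("slot.pkl","wb")); show(f,"w_s0.png"); show(f,"w_s.png",[],(240,120,400,240),5)
o=r.get_obs(); print(w2p(f,[o["tcp_pos"]-[0,0,.0895],[.543,-.202,.052]]))
f=r.grab_frame("side"); pickle.dump(f,open("side1.pkl","wb")); show(f,"s_s.png",[],(280,220,400,370),5)
E
```

```text
t 4.65 tcp [ 543.2 -200.1  198.7] F [ 0.8 -0.2 -2.4] M [0.02 0.01 0.02] w 25.0
jawyaw -1.64 tilt y [-0.0012  0.001  -1.    ] j [-0.17  0.39  0.54  1.85 -0.24  0.97  0.44]
(array([ 1.9, -1.3, -0.1]), array([ 0.07, -0.14, -0.06]))
[[316.3819698  241.75322092]
 [316.14971604 222.781085  ]]
```

View pics/w_s0.png

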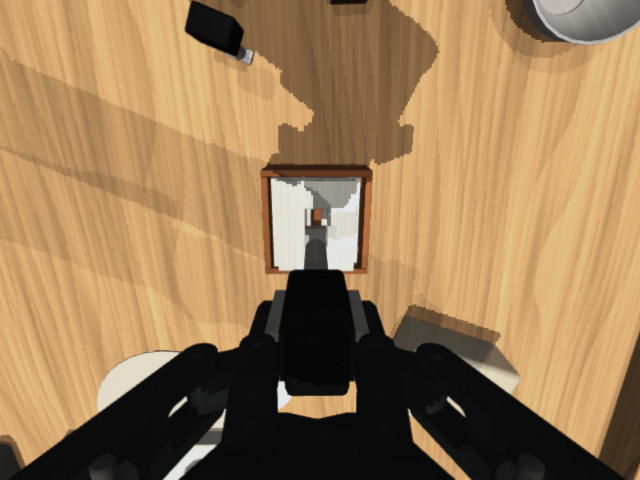

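View pics/w_s.png

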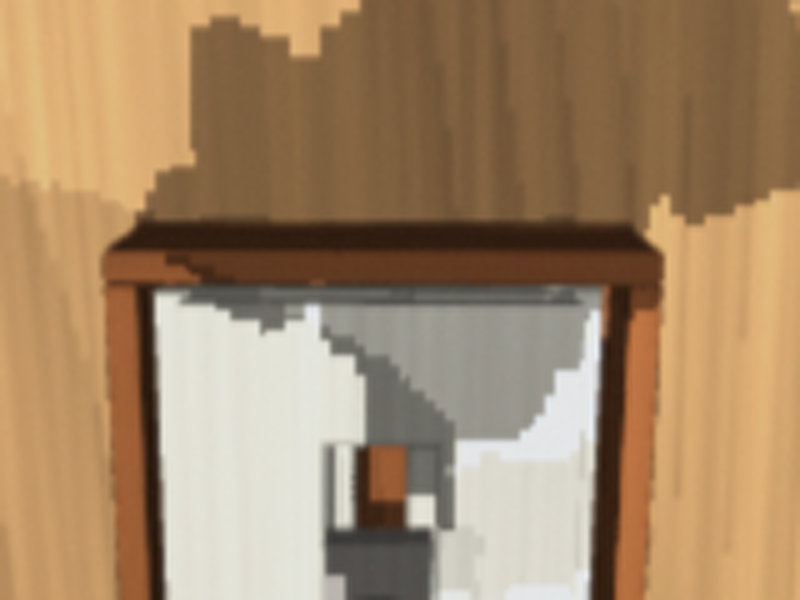

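View pics/s_s.png

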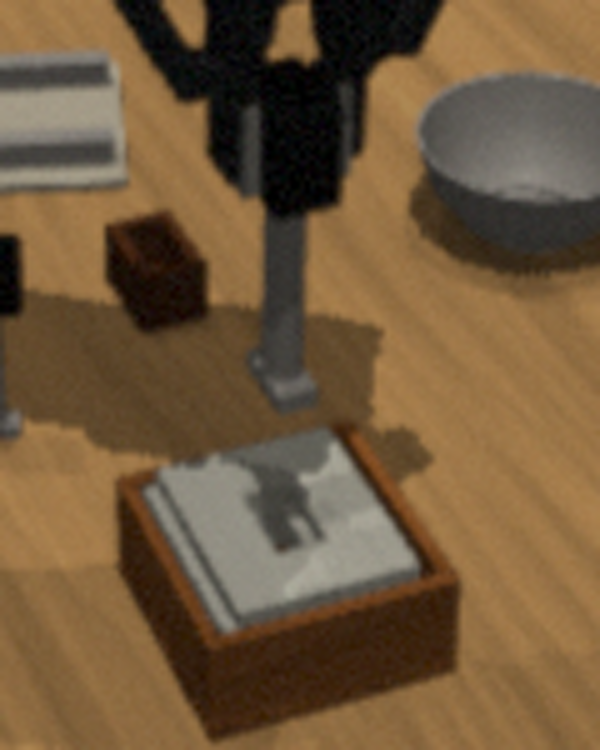

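Run:
```python
from h import *
import pickle
f=pickle.load(open("side1.pkl","rb")); f["frame"]=cv2.imread("pics/a_side.png")
show(f,"s_z.png",[],(300,300,375,366),10)
f=pickle.load(open("slot.pkl","rb")); show(f,"w_z.png",[],(290,170,350,230),10)
```

```text
(no output)
```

View pics/s_z.png

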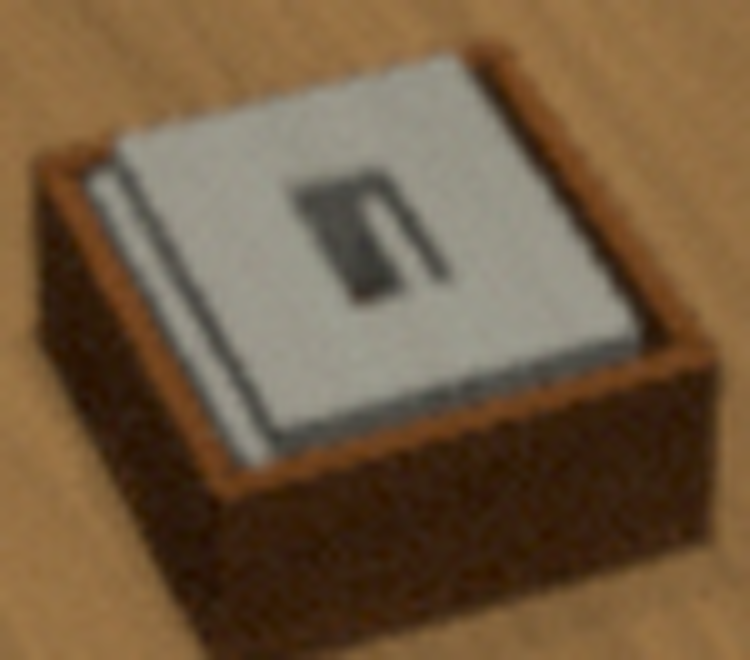

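View pics/w_z.png

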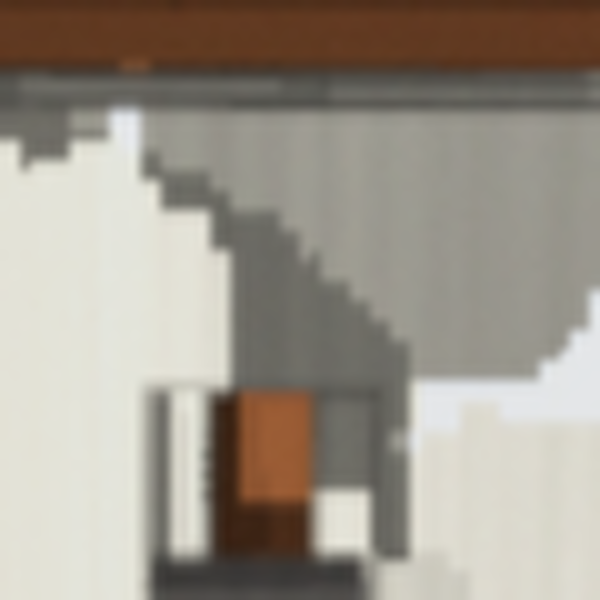

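Run:
```python
from h import *
import pickle
f=pickle.load(open("side1.pkl","rb")); f["frame"]=cv2.imread("pics/a_side.png")
c=np.array([[122,138],[463,52],[645,333],[278,432]])/10+[300,300]-.5
W=p2w(f,c,.052); print(W.round(4)); m=W.mean(0); print(m)
yaw=np.arctan2(*( (W[1]-W[0])+(W[2]-W[3]))[[1,0]]); print(np.degrees(yaw))
ex=np.array([np.cos(yaw),np.sin(yaw),0])
for name,off,z in(("2nd -4.5",-.0045,.044),("3rd -4.5",-.0045,.036)):
    P=box(m+ex*off,yaw,.070,.084,z); S=box(m+ex*off,yaw,.0195,.034,z)
    print(name); print(((w2p(f,P)-[300,300]+.5)*10).round(0).tolist()); print("slot",((w2p(f,S)-[300,300]+.5)*10).round(0).tolist())
    show(f,"s_h%d.png"%(z*1000),np.r_[w2p(f,P),w2p(f,S),w2p(f,box(m,yaw,.07,.084,.052)),w2p(f,box(m,yaw,.0195,.034,.052))],(300,300,375,366),10)
```

```text
[[ 0.5105 -0.161   0.052 ]
 [ 0.5806 -0.1637  0.052 ]
 [ 0.5764 -0.2484  0.052 ]
 [ 0.5056 -0.2455  0.052 ]]
[ 0.54327037 -0.20467563  0.052     ]
-2.2956276448169857
2nd -4.5
[[439.0, 92.0], [620.0, 371.0], [259.0, 470.0], [98.0, 178.0]]
slot [[367.0, 203.0], [437.0, 317.0], [339.0, 344.0], [270.0, 227.0]]
3rd -4.5
[[438.0, 124.0], [619.0, 404.0], [259.0, 503.0], [99.0, 210.0]]
slot [[367.0, 235.0], [437.0, 350.0], [338.0, 377.0], [271.0, 260.0]]
```

View pics/s_h44.png

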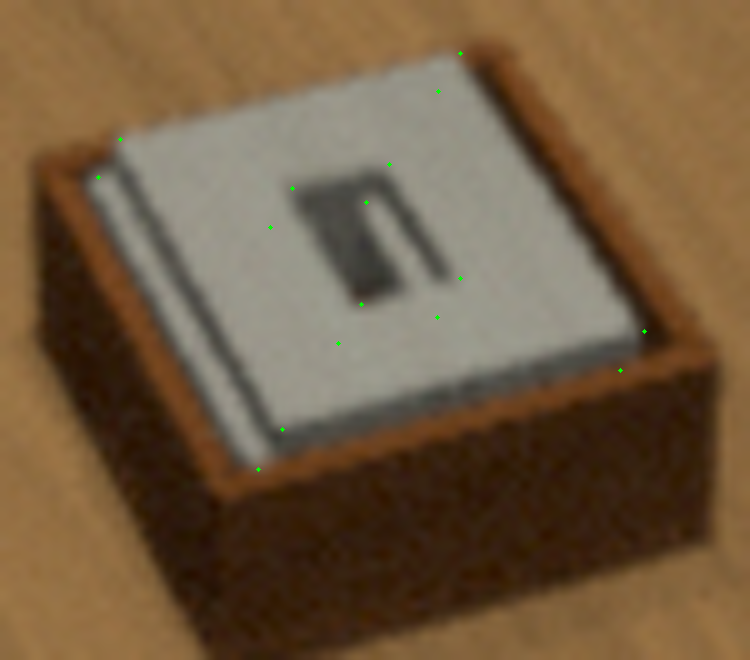

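View pics/s_h36.png

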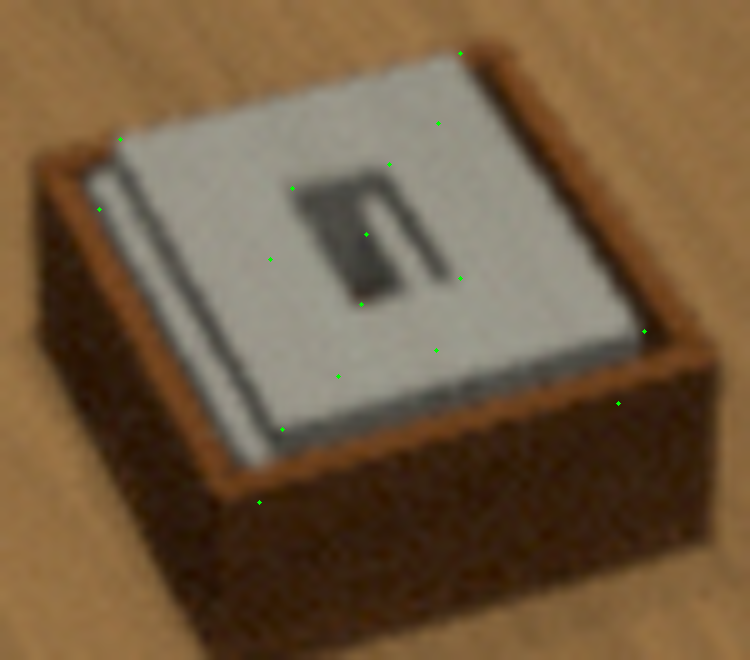

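Run:
```python
from h import *
import pickle
f=pickle.load(open("slot.pkl","rb"))
tcp=np.array([.5432,-.2001,.1987]); zf=tcp[2]-.0895
u=lambda q:np.array(q)/10+[290,170]-.5
ft=p2w(f,u([[154,562],[362,562]]),zf); sl=p2w(f,u([[150,388],[375,388],[150,500],[375,500]]),.052)
print("foot",ft.round(4),"slot",sl.round(4))
R,t,K,D=cam(f); print("cam",-R.T@t)
s=pickle.load(open("side1.pkl","rb"))
show(s,"s_foot.png",[],(315,280,355,315),18)
```

```text
foot [[ 0.5354 -0.1876  0.1092]
 [ 0.5504 -0.188   0.1092]] slot [[ 0.5331 -0.1884  0.052 ]
 [ 0.553  -0.189   0.052 ]
 [ 0.5327 -0.1987  0.052 ]
 [ 0.5528 -0.1992  0.052 ]]
cam [ 0.54596224 -0.11912547  0.34134082]
```

View pics/s_foot.png

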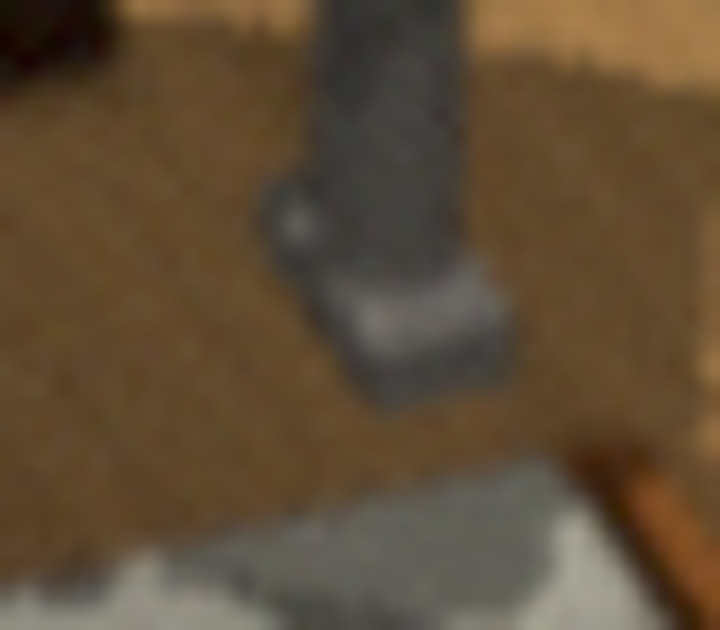

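```bash
python3 - <<'E'
from h import *
import pickle
s=pickle.load(open("side1.pkl","rb"))
c=np.array([[388,405],[510,368]])/18+[315,280]-.5
print(p2w(s,c,.1092).round(4))
c=np.array([[360,352],[512,318],[262,195]])/18+[315,280]-.5
print(p2w(s,c,.1172).round(4))
# slot in clean side picture
c=np.array([[292,188],[389,165],[460,280],[360,305]])/10+[300,300]-.5
print("slot",p2w(s,c,.052).round(4),p2w(s,c,.052).mean(0))
E
python3 d.py
```

```text
[[ 0.5368 -0.213   0.1092]
 [ 0.5503 -0.2126  0.1092]]
[[ 0.5336 -0.2135  0.1172]
 [ 0.5494 -0.2146  0.1172]
 [ 0.5349 -0.1868  0.1172]]
slot [[ 0.5342 -0.187   0.052 ]
 [ 0.5535 -0.1883  0.052 ]
 [ 0.552  -0.2225  0.052 ]
 [ 0.5325 -0.2213  0.052 ]] [ 0.54303441 -0.20474946  0.052     ]
t 4.75 tcp [ 543.4 -200.1  199.1] F [-0.5  1.1 -1.4] M [-0.03  0.   -0.01] w 24.8
jawyaw -1.61 tilt y [-6.e-04  8.e-04 -1.e+00] j [-0.17  0.39  0.54  1.85 -0.24  0.97  0.44]
```

```bash
python3 d.py 543.3 -203.2 148 -2
```

```text
t 4.75 tcp [ 543.4 -200.1  199.1] F [-0.5  1.1 -1.4] M [-0.03  0.   -0.01] w 24.8
jawyaw -1.61 tilt y [-6.e-04  8.e-04 -1.e+00] j [-0.17  0.39  0.54  1.85 -0.24  0.97  0.44]
(array([ 3.1, 51.1,  0.1]), array([ 0.03,  0.39, -0.05]))
```

Call:
drive_tool --pt "3.1 12 0 0 0.4 0 20" --pt "3.1 27 0 0 0.4 0 20" --pt "3.1 40 0 0 0.4 0 20" --pt "3.1 48 0 0 0.4 0 20" --pt "3.1 50 0 0 0.4 0 20"

```text
clock: 5.25
tcp_pos: [0.5423, -0.2028, 0.1474]
orientation: [-1.194, 1.238, -1.233]
contact_force: [-0.6, 0.1, -0.8]
grip_width: 0.025
```

Call:
drive_tool --pt "0 0 0 0 0 0 20"

```text
clock: 5.35
tcp_pos: [0.5423, -0.2029, 0.147]
orientation: [-1.194, 1.238, -1.232]
contact_force: [-0.7, -0.4, -1.2]
grip_width: 0.0252
```

```bash
python3 d.py 543.3 -203.2 148 -2
python3 - <<'E'
from h import *
import pickle
f=r.grab_frame("wrist"); pickle.dump(f,open("slot2.pkl","wb")); show(f,"w_s2.png",[],(280,170,350,240),8)
f=r.grab_frame("side"); pickle.dump(f,open("side2.pkl","wb")); show(f,"s_s2.png",[],(305,285,375,345),10)
E
```

```text
t 5.35 tcp [ 542.3 -202.9  147. ] F [-0.7 -0.4 -1.2] M [ 0.02 -0.05 -0.04] w 25.2
jawyaw -2.01 tilt y [-0.0038  0.0012 -1.    ] j [-0.14  0.46  0.51  1.89 -0.28  0.87  0.48]
(array([ 0.2, -1. ,  1. ]), array([ 0.22, -0.01, -0.06]))
```

View pics/w_s2.png

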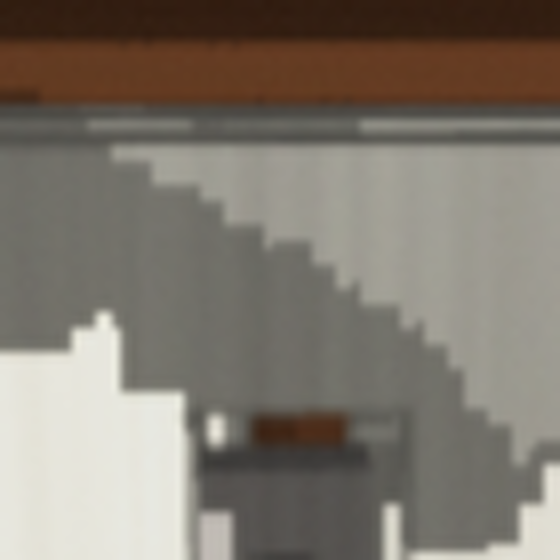

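View pics/s_s2.png

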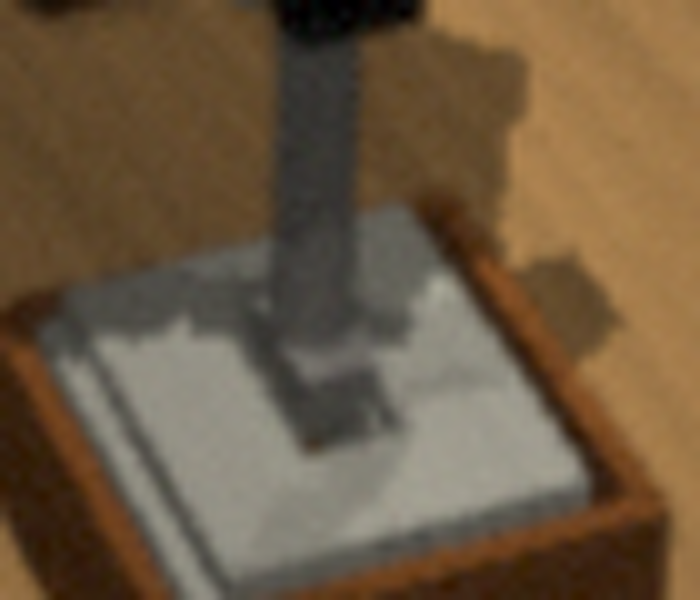

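Run:
```python
from h import *
import pickle
f=pickle.load(open("slot2.pkl","rb"))
u=lambda q:np.array(q)/8+[280,170]-.5
print("foot",p2w(f,u([[205,464],[368,464]]),.0575).round(4)," slot",p2w(f,u([[190,412],[408,412]]),.052).round(4))
s=pickle.load(open("side2.pkl","rb"))
u=lambda q:np.array(q)/10+[305,285]-.5
print("side foot -y top edge",p2w(s,u([[305,375],[375,355]]),.0655).round(4))
```

```text
foot [[ 0.5345 -0.1918  0.0575]
 [ 0.5492 -0.1923  0.0575]]  slot [[ 0.5331 -0.1884  0.052 ]
 [ 0.553  -0.1891  0.052 ]]
side foot -y top edge [[ 0.5342 -0.2152  0.0655]
 [ 0.5481 -0.2153  0.0655]]
```

Call:
drive_tool --pt "-0.5 0 0.8 0.2 0 0 20" --pt "-0.5 4 0.8 0.2 0 0 20" --pt "-0.5 8 0.8 0.2 0 0 20"

```text
clock: 5.75
tcp_pos: [0.5434, -0.2025, 0.1396]
orientation: [-1.191, 1.235, -1.235]
contact_force: [0.1, -0.7, -2.2]
grip_width: 0.0252
```

```bash
python3 d.py 543.2 -202.4 138 -2
```

```text
t 5.75 tcp [ 543.4 -202.5  139.6] F [ 0.1 -0.7 -2.2] M [ 0.02 -0.02  0.05] w 25.2
jawyaw -2.01 tilt y [ 0.0011  0.001  -1.    ] j [-0.13  0.46  0.5   1.9  -0.29  0.85  0.48]
(array([-0.1,  1.6, -0.2]), array([-0.06, -0.01, -0.06]))
```

Call:
drive_tool --pt "0 1 0 0 0 0 20" --pt "0 2 0 0 0 0 20" --pt "0 3 0 0 0 0 20"

```text
clock: 6.05
tcp_pos: [0.5435, -0.2025, 0.1365]
orientation: [-1.191, 1.235, -1.235]
contact_force: [-0.1, 0.0, -2.0]
grip_width: 0.0251
```

```bash
python3 d.py 543.2 -202.4 134 -2;python3 - <<'E'
from h import *
import pickle
f=r.grab_frame("wrist"); show(f,"w_s3.png",[],(280,170,350,240),8)
E
```

```text
t 6.05 tcp [ 543.5 -202.5  136.5] F [-0.1  0.  -2. ] M [ 0.02  0.04 -0.  ] w 25.1
jawyaw -2.01 tilt y [ 0.0012  0.001  -1.    ] j [-0.13  0.47  0.5   1.9  -0.3   0.84  0.49]
(array([-0.1,  2.5, -0.3]), array([-0.06, -0.01, -0.06]))
```

View pics/w_s3.png

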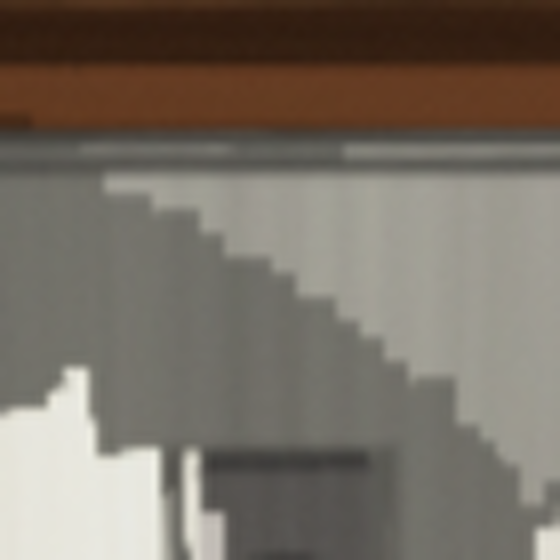

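Call:
drive_tool --pt "0 1 0 0 0 0 20" --pt "0 2 0 0 0 0 20" --pt "0 3 0 0 0 0 20" --pt "0 3 0 0 0 0 20"

```text
clock: 6.5
tcp_pos: [0.5434, -0.2024, 0.1334]
orientation: [-1.191, 1.235, -1.235]
contact_force: [-0.5, -0.0, -0.1]
grip_width: 0.0248
```

```bash
python3 d.py 543.2 -202.4 134 -2
```

```text
t 6.5 tcp [ 543.4 -202.4  133.4] F [-0.5 -0.  -0.1] M [-0.02  0.11  0.05] w 24.8
jawyaw -2.01 tilt y [ 0.001   0.0011 -1.    ] j [-0.13  0.47  0.5   1.9  -0.3   0.84  0.49]
(array([-0. , -0.6, -0.2]), array([-0.05, -0.01, -0.07]))
```

Call:
drive_tool --pt "0 0.6 0 0 0 0 20" --pt "0 0.6 0 0 0 0 20"

```text
clock: 6.7
tcp_pos: [0.5435, -0.2025, 0.1334]
orientation: [-1.19, 1.235, -1.235]
contact_force: [-2.4, 1.6, 5.1]
grip_width: 0.0251
```

```bash
python3 d.py 538 -202.5 134 -2
```

```text
t 6.7 tcp [ 543.5 -202.5  133.4] F [-2.4  1.6  5.1] M [ 0.2   0.49 -0.04] w 25.1
jawyaw -2.01 tilt y [ 0.0012  0.0014 -1.    ] j [-0.13  0.47  0.5   1.9  -0.3   0.84  0.49]
(array([ 0.2, -0.6, -5.5]), array([-0.07, -0.01, -0.08]))
```

Call:
drive_tool --pt "0 -1.2 0 0 0 0 20" --pt "0 -1.2 -2 0 0 0 20" --pt "0 -1.2 -4 0 0 0 20" --pt "0 -1.2 -5.5 0 0 0 20" --pt "0 -1.2 -5.5 0 0 0 20"

```text
clock: 7.2
tcp_pos: [0.5378, -0.2024, 0.1345]
orientation: [-1.19, 1.235, -1.235]
contact_force: [0.1, 0.1, -1.5]
grip_width: 0.0247
```

```bash
python3 d.py 538 -202.5 132 -2
```

```text
t 7.2 tcp [ 537.8 -202.4  134.5] F [ 0.1  0.1 -1.5] M [-0.12 -0.09 -0.04] w 24.7
jawyaw -2.02 tilt y [ 0.0012  0.0014 -1.    ] j [-0.13  0.46  0.5   1.92 -0.3   0.83  0.49]
(array([0.1, 2.5, 0.2]), array([-0.07, -0.02, -0.08]))
```

Call:
drive_tool --pt "0 1 0 0 0 0 20" --pt "0 2 0 0 0 0 20" --pt "0 3 0 0 0 0 20"

```text
clock: 7.5
tcp_pos: [0.5377, -0.2023, 0.1314]
orientation: [-1.19, 1.235, -1.234]
contact_force: [0.1, -0.2, -0.5]
grip_width: 0.0249
```

```bash
python3 d.py 538 -202.5 132 -2
```

```text
t 7.5 tcp [ 537.7 -202.3  131.4] F [ 0.1 -0.2 -0.5] M [ 0.   -0.14 -0.03] w 24.9
jawyaw -2.02 tilt y [ 0.001   0.0015 -1.    ] j [-0.13  0.47  0.5   1.92 -0.3   0.83  0.49]
(array([ 0.2, -0.6,  0.3]), array([-0.06, -0.02, -0.09]))
```

Call:
drive_tool --pt "0 1.2 0 0 0 0 20" --pt "0 2.4 0 0 0 0 20" --pt "0 3.6 0 0 0 0 20" --pt "0 4.8 0 0 0 0 20"

```text
clock: 7.9
tcp_pos: [0.5377, -0.2023, 0.1264]
orientation: [-1.191, 1.235, -1.234]
contact_force: [0.1, -0.4, -0.9]
grip_width: 0.0255
```

```bash
python3 d.py 548 -203 126.5 -2
```

```text
t 7.9 tcp [ 537.7 -202.3  126.4] F [ 0.1 -0.4 -0.9] M [ 0.06 -0.1   0.07] w 25.5
jawyaw -2.02 tilt y [ 9.0e-04  1.4e-03 -1.0e+00] j [-0.13  0.47  0.49  1.92 -0.3   0.82  0.5 ]
(array([ 0.3, -0. , 10.3]), array([-0.05, -0.02, -0.08]))
```

Call:
drive_tool --pt "0 0.7 0 0 0 0 20" --pt "0 1.3 0 0 0 0 20" --pt "0 1.6 0 0 0 0 20"

```text
clock: 8.2
tcp_pos: [0.5378, -0.2023, 0.1253]
orientation: [-1.19, 1.235, -1.234]
contact_force: [-0.7, 0.9, 6.8]
grip_width: 0.0252
```

```bash
python3 d.py 548 -203 126.5 -2
```

```text
t 8.2 tcp [ 537.8 -202.3  125.3] F [-0.7  0.9  6.8] M [ 0.26  0.52 -0.02] w 25.2
jawyaw -2.03 tilt y [ 0.0011  0.0017 -1.    ] j [-0.13  0.48  0.49  1.92 -0.31  0.82  0.5 ]
(array([ 0.3, -1.2, 10.2]), array([-0.06, -0.03, -0.1 ]))
```

Call:
drive_tool --pt "0 -1.2 0 0 0 0 20" --pt "0 -1.2 2.5 0 0 0 20" --pt "0 -1.2 5 0 0 0 20" --pt "0 -1.2 7.5 0 0 0 20" --pt "0 -1.2 9.5 0 0 0 20"

```text
clock: 8.7
tcp_pos: [0.5473, -0.2026, 0.1262]
orientation: [-1.191, 1.236, -1.234]
contact_force: [-1.3, 0.7, -1.4]
grip_width: 0.0248
```

```bash
python3 d.py 548.3 -202.7 124 -2
```

```text
t 8.7 tcp [ 547.3 -202.6  126.2] F [-1.3  0.7 -1.4] M [ 0.04  0.3  -0.01] w 24.8
jawyaw -2.03 tilt y [ 5.0e-04  1.8e-03 -1.0e+00] j [-0.13  0.49  0.49  1.9  -0.31  0.83  0.49]
(array([0. , 2.2, 1. ]), array([-0.03, -0.03, -0.1 ]))
```

Call:
drive_tool --pt "0 0 0.9 0 0 0 20" --pt "0 1 0.9 0 0 0 20" --pt "0 2 0.9 0 0 0 20" --pt "0 3 0.9 0 0 0 20"

```text
clock: 9.1
tcp_pos: [0.5482, -0.2027, 0.1231]
orientation: [-1.19, 1.236, -1.234]
contact_force: [-0.7, 0.9, -0.6]
grip_width: 0.0251
```

```bash
python3 d.py 548.3 -202.7 120 -2
```

```text
t 9.1 tcp [ 548.2 -202.7  123.1] F [-0.7  0.9 -0.6] M [-0.02  0.31 -0.05] w 25.1
jawyaw -2.03 tilt y [ 6.0e-04  1.8e-03 -1.0e+00] j [-0.12  0.49  0.49  1.9  -0.31  0.82  0.5 ]
(array([0. , 3.1, 0.1]), array([-0.03, -0.03, -0.1 ]))
```

Call:
drive_tool --pt "0 1.2 0 0 0 0 20" --pt "0 2.5 0 0 0 0 20" --pt "0 3.7 0 0 0 0 20" --pt "0 5 0 0 0 0 20" --pt "0 6 0 0 0 0 20"

```text
clock: 9.6
tcp_pos: [0.5483, -0.2027, 0.1173]
orientation: [-1.19, 1.236, -1.234]
contact_force: [-3.6, 0.6, 11.0]
grip_width: 0.0251
```

```bash
python3 d.py 543.3 -202.7 118.5 -2
```

```text
t 9.6 tcp [ 548.3 -202.7  117.3] F [-3.6  0.6 11. ] M [0.25 1.22 0.02] w 25.1
jawyaw -2.03 tilt y [ 7.0e-04  1.8e-03 -1.0e+00] j [-0.12  0.5   0.49  1.9  -0.32  0.81  0.5 ]
(array([ 0.2, -1.2, -5. ]), array([-0.04, -0.03, -0.11]))
```

Touching the bottom plate at the expected height. I'll lift 1.2 mm, return to centre, then go down.

Call:
drive_tool --pt "0 -1.2 0 0 0 0 20" --pt "0 -1.2 -2 0 0 0 20" --pt "0 -1.2 -4 0 0 0 20" --pt "0 -1.2 -5 0 0 0 20" --pt "0 0 -5 0 0 0 20"

```text
clock: 10.1
tcp_pos: [0.5438, -0.2026, 0.1177]
orientation: [-1.19, 1.234, -1.235]
contact_force: [0.7, -0.2, -0.2]
grip_width: 0.0249
```

Call:
drive_tool --pt "0 1 0 0 0 0 20" --pt "0 2 0 0 0 0 20" --pt "0 3 0 0 0 0 20"

```text
clock: 10.4
tcp_pos: [0.5438, -0.2026, 0.1146]
orientation: [-1.19, 1.234, -1.235]
contact_force: [0.4, -0.0, -0.9]
grip_width: 0.0251
```

```bash
python3 d.py 543.3 -202.7 99 -2
```

```text
t 10.4 tcp [ 543.8 -202.6  114.6] F [ 0.4 -0.  -0.9] M [-0.05 -0.21  0.02] w 25.1
jawyaw -2.02 tilt y [ 0.0021  0.0016 -1.    ] j [-0.12  0.5   0.48  1.92 -0.32  0.8   0.5 ]
(array([ 0.2, 15.6, -0.5]), array([-0.12, -0.02, -0.1 ]))
```

Call:
drive_tool --pt "0 2 0 0 0 0 20" --pt "0 5 0 0 0 0 20" --pt "0 8 0 0 0 0 20" --pt "0 11 0 0 0 0 20" --pt "0 14 0 0 0 0 20"

```text
clock: 10.9
tcp_pos: [0.5437, -0.2026, 0.1002]
orientation: [-1.19, 1.235, -1.235]
contact_force: [0.8, -0.4, -1.4]
grip_width: 0.0252
```

```bash
python3 d.py 543.3 -202.7 98.5 88
```

```text
t 10.9 tcp [ 543.7 -202.6  100.2] F [ 0.8 -0.4 -1.4] M [ 0.04 -0.07  0.03] w 25.2
jawyaw -2.02 tilt y [ 0.0018  0.0016 -1.    ] j [-0.11  0.52  0.47  1.92 -0.33  0.77  0.52]
(array([ 0.1,  1.7, -0.4]), array([-1.000e-02,  8.998e+01, -1.500e-01]))
```

Call:
drive_tool --pt "0 1.4 0 0 0 0 20" --pt "0 1.4 -0.4 0 -8 0 20" --pt "0.1 1.4 -0.8 0 -16 0 20" --pt "0.3 1.4 -1.2 0 -24 0 20" --pt "0.45 1.4 -1.6 0 -32 0 20"

```text
clock: 11.4
tcp_pos: [0.5427, -0.2025, 0.0989]
orientation: [-1.411, 0.81, -0.812]
contact_force: [0.5, 0.2, -1.8]
grip_width: 0.0249
```

```bash
python3 d.py 540.7 -205.6 98.5 -92
```

```text
t 11.4 tcp [ 542.7 -202.5   98.9] F [ 0.5  0.2 -1.8] M [ 0.29 -0.43  0.01] w 24.9
jawyaw 30.33 tilt y [ 0.0028  0.0019 -1.    ] j [ 0.    0.5   0.32  1.92 -0.23  0.76  0.98]
(array([ 1.7,  0.3, -3.3]), array([ -0.18, -57.67,   0.08]))
```

Call:
drive_tool --pt "0.2 0.3 -0.7 0 -8 0 20" --pt "0.5 0.3 -1.3 0 -16 0 20" --pt "0.8 0.3 -1.9 0 -24 0 20" --pt "1.1 0.3 -2.4 0 -32 0 20" --pt "1.4 0.3 -2.8 0 -40 0 20"

```text
clock: 11.9
tcp_pos: [0.5416, -0.2048, 0.0986]
orientation: [-1.552, 0.262, -0.267]
contact_force: [1.8, 1.6, -1.3]
grip_width: 0.0252
```

```bash
python3 d.py 540.7 -205.6 98.5 -92
```

```text
t 11.9 tcp [ 541.6 -204.8   98.6] F [ 1.8  1.6 -1.3] M [ 0.25 -0.42  0.05] w 25.2
jawyaw 70.67 tilt y [ 0.0038  0.0022 -1.    ] j [ 0.15  0.48  0.14  1.91 -0.1   0.75  1.58]
(array([-0.6,  0.1, -1.1]), array([ -0.17, -17.33,   0.19]))
```

Call:
drive_tool --pt "-0.3 0 -0.5 0 -8 0.1 20" --pt "-0.6 0 -1 -0.1 -16 0.2 20" --pt "-0.6 0 -1 -0.1 -17.3 0.2 20" --pt "-0.6 0 -1 -0.1 -17.3 0.2 20"

```text
clock: 12.3
tcp_pos: [0.5413, -0.2054, 0.0987]
orientation: [-1.569, 0.029, -0.031]
contact_force: [2.9, 1.1, -1.4]
grip_width: 0.0251
```

```bash
python3 d.py 540.7 -205.6 98.5 -92
python3 - <<'E'
from h import *
f=r.grab_frame("wrist"); show(f,"w_t.png"); f=r.grab_frame("side"); show(f,"s_t.png",[],(290,230,390,370),5)
E
```

```text
t 12.3 tcp [ 541.3 -205.4   98.7] F [ 2.9  1.1 -1.4] M [ 0.33 -0.71  0.04] w 25.1
jawyaw 87.82 tilt y [ 0.0013  0.0015 -1.    ] j [ 0.2   0.48  0.07  1.91 -0.05  0.76  1.83]
(array([-0.6,  0.2, -0.2]), array([-0.09, -0.18,  0.07]))
```

View pics/w_t.png

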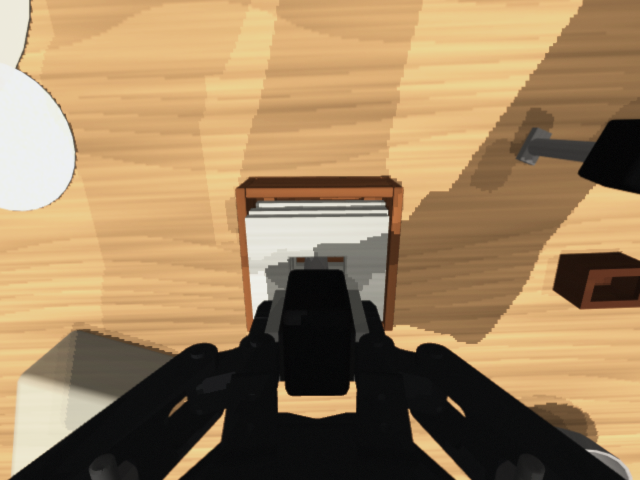

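View pics/s_t.png

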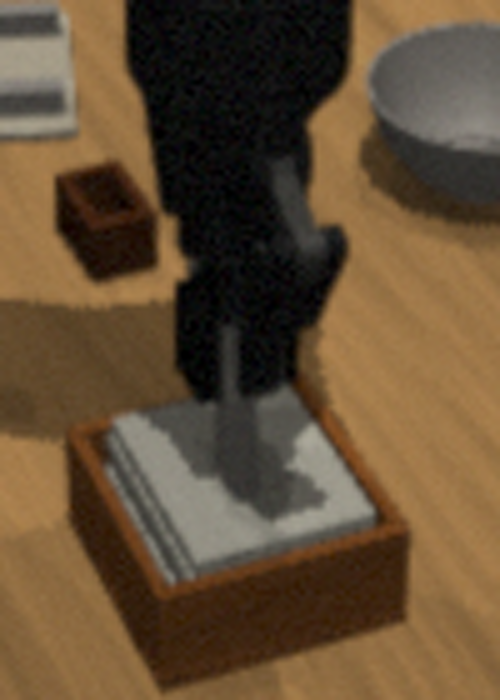

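Call:
drive_tool --pt "0 -1 0 0 0 0 20" --pt "0 -2 0 0 0 0 20" --pt "0 -3 0 0 0 0 20" --pt "0 -4.5 0 0 0 0 20" --pt "0 -6 0 0 0 0 20"

```text
clock: 12.9
tcp_pos: [0.5399, -0.2053, 0.1041]
orientation: [-1.569, 0.031, -0.029]
contact_force: [0.2, 0.8, -6.3]
grip_width: 0.0251
```

```bash
python3 d.py 543 -205.5 240 -92
```

```text
t 12.9 tcp [ 539.9 -205.3  104.1] F [ 0.2  0.8 -6.3] M [-0.02 -0.02  0.01] w 25.1
jawyaw 87.8 tilt y [-0.0015  0.0016 -1.    ] j [ 0.2   0.47  0.07  1.9  -0.05  0.77  1.83]
(array([ 2.900e+00, -1.359e+02,  1.000e-01]), array([-0.09, -0.2 , -0.09]))
```

Call:
drive_tool --pt "0 -3 0 0 0 0 20" --pt "0 -9 0 0 0 0 20" --pt "0 -18 0 0 0 0 20" --pt "0 -26 0 0 0 0 20" --pt "0 -32 0 0 0 0 20"

```text
clock: 13.4
tcp_pos: [0.5405, -0.2055, 0.1373]
orientation: [-1.569, 0.03, -0.03]
contact_force: [0.0, 0.2, -5.5]
grip_width: 0.0248
```

```bash
python3 d.py 543 -205.5 240 -92
python3 - <<'E'
from h import *
f=r.grab_frame("side"); show(f,"s_l1.png",[],(290,210,390,350),5)
E
```

```text
t 13.4 tcp [ 540.5 -205.5  137.3] F [ 0.   0.2 -5.5] M [-0.   -0.03  0.04] w 24.8
jawyaw 87.8 tilt y [-2.0e-04  1.3e-03 -1.0e+00] j [ 0.2   0.43  0.07  1.88 -0.04  0.84  1.83]
(array([   2.5, -102.7,    0.2]), array([-0.07, -0.2 , -0.01]))
```

View pics/s_l1.png

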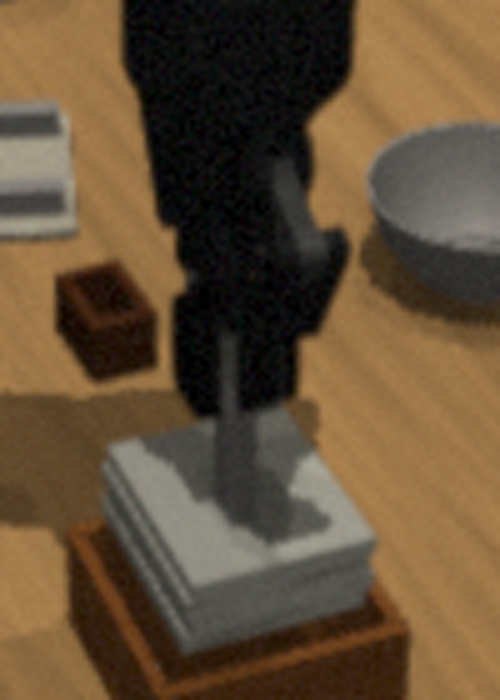

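The side view shows all four plates lifted level out of the cradle. I'll continue up gently.

Call:
drive_tool --pt "0 -5 0 0 0 0 20" --pt "0 -15 0 0 0 0 20" --pt "0 -29 0 0 0 0 20" --pt "0 -42 0 0 0 0 20" --pt "0 -50 0 0 0 0 20"

```text
clock: 13.95
tcp_pos: [0.5416, -0.206, 0.1901]
orientation: [-1.57, 0.028, -0.033]
contact_force: [1.4, -0.4, -5.1]
grip_width: 0.0251
```

Call:
drive_tool --pt "0 -5 0 0 0 0 20" --pt "0 -15 0 0 0 0 20" --pt "0 -29 0 0 0 0 20" --pt "0 -42 0 0 0 0 20" --pt "0 -50 0 0 0 0 20"

```text
clock: 14.45
tcp_pos: [0.5421, -0.2062, 0.242]
orientation: [-1.571, 0.026, -0.034]
contact_force: [0.8, 0.2, -5.8]
grip_width: 0.0252
```

```bash
python3 d.py 575 -130 238 75
```

```text
t 14.45 tcp [ 542.1 -206.2  242. ] F [ 0.8  0.2 -5.8] M [-0.   -0.05 -0.05] w 25.2
jawyaw 87.79 tilt y [ 5.2e-03 -2.0e-04 -1.0e+00] j [ 0.19  0.31  0.09  1.79 -0.03  1.04  1.82]
(array([29.9,  4.1, 77.5]), array([-0.04, 12.79,  0.3 ]))
```

```bash
python3 d.py 562 -5 240 71
```

```text
t 14.45 tcp [ 542.1 -206.2  242. ] F [ 0.8  0.2 -5.8] M [-0.   -0.05 -0.05] w 25.2
jawyaw 87.79 tilt y [ 5.2e-03 -2.0e-04 -1.0e+00] j [ 0.19  0.31  0.09  1.79 -0.03  1.04  1.82]
(array([ 12.1,   2. , 201.9]), array([-0.05, 16.79,  0.3 ]))
```

Call:
drive_tool --pt "0.4 0.4 6 0 0.5 0.1 20" --pt "1.2 0.8 20 0 1.7 0.2 20" --pt "2.3 1.2 38 0 3.2 0.3 20" --pt "3.4 1.6 57 0 4.8 0.3 20" --pt "4.4 2 74 0 6.2 0.3 20"

```text
clock: 14.95
tcp_pos: [0.5491, -0.1308, 0.2395]
orientation: [-1.567, 0.117, -0.115]
contact_force: [0.4, -0.0, -4.7]
grip_width: 0.0251
```

```bash
python3 d.py 562 -5 240 71
```

```text
t 14.95 tcp [ 549.1 -130.8  239.5] F [ 0.4 -0.  -4.7] M [-0.   -0.03 -0.02] w 25.1
jawyaw 81.54 tilt y [-1.e-03  9.e-04 -1.e+00] j [ 0.07  0.29  0.07  1.82 -0.02  1.04  1.57]
(array([ -5.8,  -0.4, 126.3]), array([-0.04, 10.54, -0.07]))
```

Call:
drive_tool --pt "-0.5 0 12 0 1 0 20" --pt "-1.3 0 28 0 2.3 0 20" --pt "-2.2 0 46 0 3.8 0 20" --pt "-3 0 62 0 5.2 0 20" --pt "-3.5 0 76 0 6.4 0 20"

```text
clock: 15.45
tcp_pos: [0.5565, -0.0534, 0.2391]
orientation: [-1.56, 0.205, -0.202]
contact_force: [-0.1, 0.2, -6.3]
grip_width: 0.0254
```

```bash
python3 d.py 562 -5 240 71
```

```text
t 15.45 tcp [556.5 -53.4 239.1] F [-0.1  0.2 -6.3] M [ 0.03 -0.07 -0.06] w 25.4
jawyaw 75.12 tilt y [-0.0019  0.0014 -1.    ] j [-0.06  0.28  0.05  1.83 -0.02  1.03  1.31]
(array([-7.1, -0.8, 48.2]), array([-0.05,  4.12, -0.13]))
```

Call:
drive_tool --pt "-1 0 10 0 1 0 20" --pt "-3 0 22 0 2 0 20" --pt "-5 0 35 0 3 0 20" --pt "-6.5 0 43 0 4 0 20" --pt "-7 0 45 0 4 0 20"

```text
clock: 15.95
tcp_pos: [0.561, -0.0061, 0.2386]
orientation: [-1.554, 0.259, -0.254]
contact_force: [0.1, 0.1, -5.3]
grip_width: 0.0247
```

```bash
python3 d.py 562 -5 240 71
python3 - <<'E'
from h import *
import pickle
f=r.grab_frame("wrist"); pickle.dump(f,open("rack2.pkl","wb")); show(f,"w_r.png")
f=r.grab_frame("side"); pickle.dump(f,open("side3.pkl","wb")); show(f,"s_r.png",[],(210,180,370,300),5)
E
```

```text
t 15.95 tcp [561.   -6.1 238.6] F [ 0.1  0.1 -5.3] M [0.   0.01 0.01] w 24.7
jawyaw 71.24 tilt y [-0.003   0.0021 -1.    ] j [-0.13  0.28  0.04  1.82 -0.02  1.04  1.16]
(array([ 0.6, -1.4,  1.4]), array([-0.06,  0.24, -0.2 ]))
```

View pics/w_r.png

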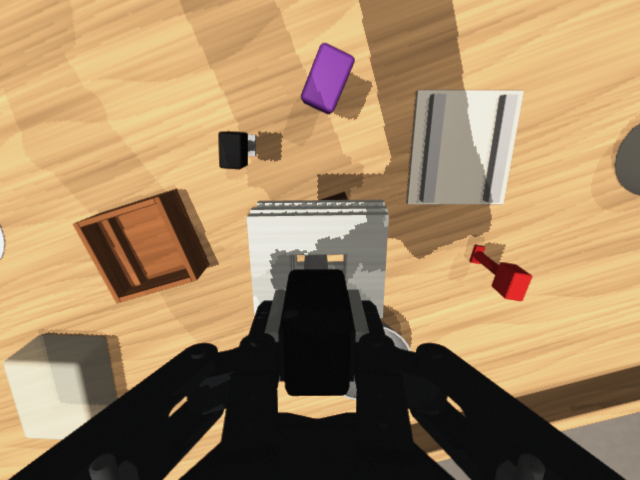

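View pics/s_r.png

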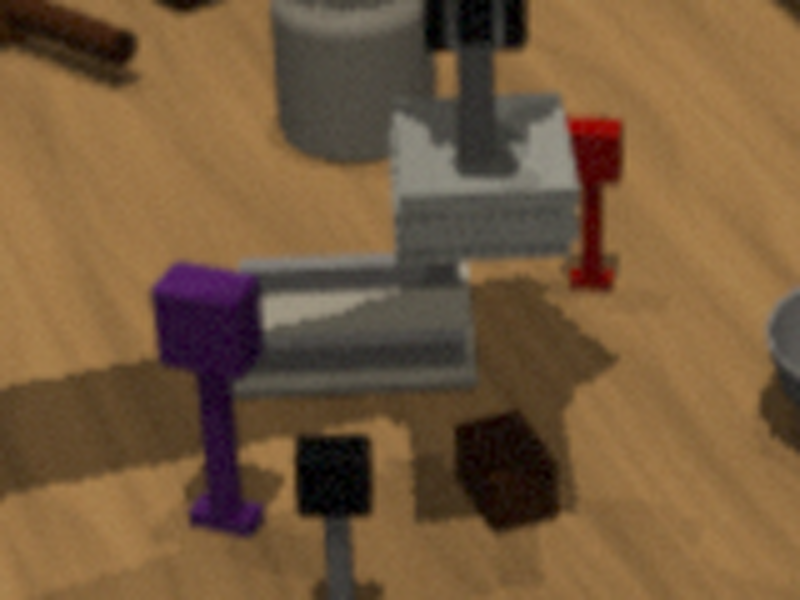

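Run:
```python
from h import *
import pickle
f=pickle.load(open("rack2.pkl","rb")); show(f,"w_r2.png",[],(395,75,540,220),5)
```

```text
(no output)
```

View pics/w_r2.png

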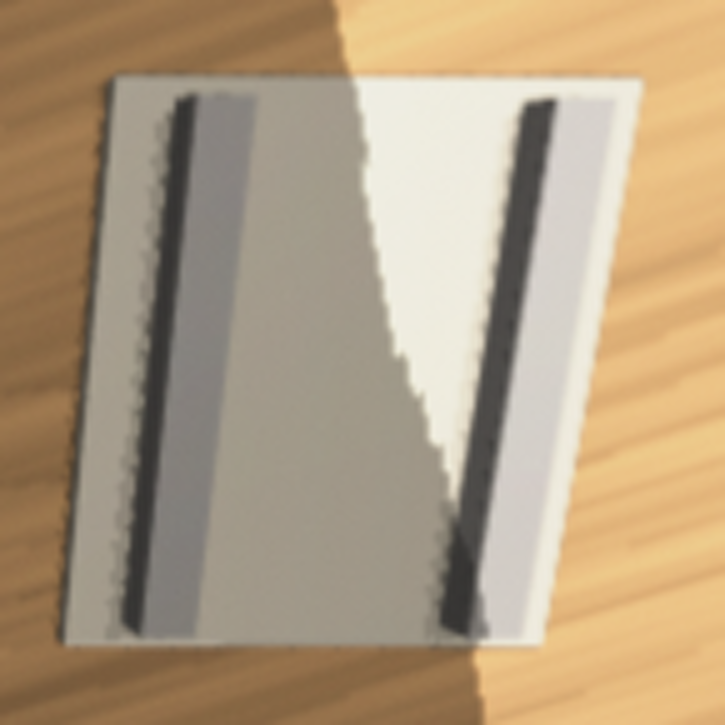

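Run:
```python
from h import *
import pickle
f=pickle.load(open("rack2.pkl","rb"))
u=lambda q:np.array(q)/5+[395,75]-.5
def rep(n,q,z):
    W=p2w(f,u(q),z)[:,:2]; c=W.mean(0)
    ex=(W[3]-W[0]+W[2]-W[1]); ey=(W[1]-W[0]+W[2]-W[3])
    print(n,c.round(4),"len x",(np.linalg.norm(ex)/2).round(4),"y",(np.linalg.norm(ey)/2).round(4),"yaw x",np.degrees(np.arctan2(ex[1],ex[0])).round(2),"yaw y",np.degrees(np.arctan2(ey[1],ey[0])).round(2)-90); return c
rep("base",[[113,76],[644,79],[543,646],[66,645]],.006)
a=rep("railL",[[196,94],[256,94],[195,636],[142,636]],.02)
b=rep("railR",[[555,98],[616,99],[525,638],[472,636]],.02)
print("rails mid",(a+b)/2,"dist",np.linalg.norm(a-b),"yaw",np.degrees(np.arctan2(*(b-a)[::-1]))-90)
```

```text
base [0.5575 0.1608] len x 0.1191 y 0.1092 yaw x -18.69 yaw y -18.950000000000003
railL [0.5455 0.1269] len x 0.1095 y 0.0118 yaw x -18.79 yaw y -18.760000000000005
railR [0.5692 0.1949] len x 0.109 y 0.012 yaw x -18.37 yaw y -20.230000000000004
rails mid [0.55734809 0.16090149] dist 0.07208687221945125 yaw -19.15831093257519
```

Run:
```python
from h import *
import pickle
f=pickle.load(open("rack2.pkl","rb")); show(f,"w_p.png",[],(240,190,400,290),5)
```

```text
(no output)
```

View pics/w_p.png

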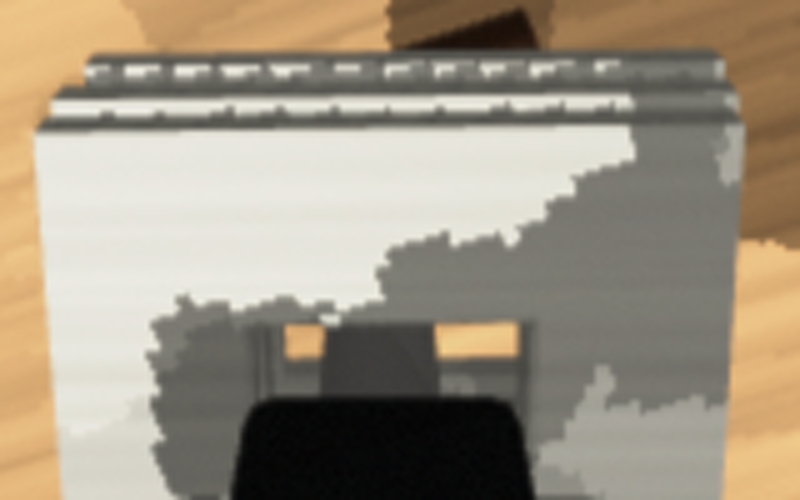

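Run:
```python
from h import *
import pickle
f=pickle.load(open("rack2.pkl","rb")); tcp=np.array([.561,-.0061,.2386])
u=lambda q:np.array(q)/5+[240,190]-.5
zt=tcp[2]-.0495
W=p2w(f,u([[36,134],[744,125],[60,490],[726,490]]),zt)[:,:2]; e=W[1]-W[0]; print("top plate -x edge len",np.linalg.norm(e),"yaw",np.degrees(np.arctan2(e[1],e[0]))-90,"side yaws",[np.degrees(np.arctan2(*(W[b]-W[a])[::-1])).round(2) for a,b in((0,2),(1,3))])
yaw=np.arctan2(e[1],e[0])-np.pi/2; ex=np.array([np.cos(yaw),np.sin(yaw)])
c=(W[0]+W[1])/2+ex*.035; print("top centre",c, "rel tcp",(c-tcp[:2]))
S=p2w(f,u([[252,323],[535,323]]),zt)[:,:2]; print("slot -x edge mid",S.mean(0),"len",np.linalg.norm(S[1]-S[0]), "slot ctr",S.mean(0)+ex*.00975)
for k,(q) in enumerate([[[52,98],[738,94]],[[86,64],[724,58]]]):
    for z in (zt-.008,zt-.016,zt-.024,zt-.032):
        B=p2w(f,u(q),z)[:,:2]; cc=B.mean(0)+ex*.035; print(k,round(z-zt,3),"len",np.linalg.norm(B[1]-B[0]).round(4),"centre rel top in plate axes",((cc-c)@np.c_[ex,[-ex[1],ex[0]]]).round(4))
# shank at plate top level
H=p2w(f,u([[323,350],[437,350]]),zt)[:,:2]; print("shank approx mid",H.mean(0),np.linalg.norm(H[1]-H[0]))
```

```text
top plate -x edge len 0.08362484167503607 yaw -18.059401984388288 side yaws [np.float64(-18.86), np.float64(-17.66)]
top centre [ 0.56441783 -0.00767655] rel tcp [ 0.00341783 -0.00157655]
slot -x edge mid [ 0.55446992 -0.00425631] len 0.03472780776194431 slot ctr [ 0.56373959 -0.00727884]
0 -0.008 len 0.0838 centre rel top in plate axes [-0.0021  0.0007]
0 -0.016 len 0.0872 centre rel top in plate axes [-0.0002  0.0007]
0 -0.024 len 0.0905 centre rel top in plate axes [0.0017 0.0007]
0 -0.032 len 0.0939 centre rel top in plate axes [0.0036 0.0007]
1 -0.008 len 0.0774 centre rel top in plate axes [-0.0065  0.0019]
1 -0.016 len 0.0805 centre rel top in plate axes [-0.0047  0.002 ]
1 -0.024 len 0.0836 centre rel top in plate axes [-0.003   0.0021]
1 -0.032 len 0.0867 centre rel top in plate axes [-0.0013  0.0021]
shank approx mid [ 0.55731245 -0.0069783 ] 0.014066022789766305
```

```bash
python3 d.py 555 161 235 70.5
```

```text
t 16.05 tcp [561.   -7.6 238.8] F [ 0.4  0.4 -6.2] M [-0.05  0.01 -0.05] w 24.9
jawyaw 71.2 tilt y [-0.0027  0.0013 -1.    ] j [-0.13  0.28  0.04  1.82 -0.01  1.04  1.16]
(array([-60. ,   4. , 157.7]), array([-0.02,  0.7 , -0.17]))
```

Call:
drive_tool --pt "-2 0 6 0 0.1 -0.05 20" --pt "-8 0 20 0 0.2 -0.1 20" --pt "-15 0.5 38 0 0.4 -0.15 20" --pt "-22 1 57 0 0.6 -0.15 20" --pt "-28 1.5 74 0 0.7 -0.15 20"

```text
clock: 16.55
tcp_pos: [0.5582, 0.0723, 0.2374]
orientation: [-1.554, 0.268, -0.267]
contact_force: [-0.2, -0.7, -5.6]
grip_width: 0.025
```

```bash
python3 d.py 555 161 235 70.5
```

```text
t 16.55 tcp [558.2  72.3 237.4] F [-0.2 -0.7 -5.6] M [-0.02 -0.01  0.05] w 25.0
jawyaw 70.47 tilt y [-3.e-04  7.e-04 -1.e+00] j [-0.24  0.29  0.    1.82 -0.    1.03  0.99]
(array([-32.6,   2.4,  82.5]), array([-0.03, -0.03, -0.03]))
```

Call:
drive_tool --pt "-5 0 13 0 0 0 20" --pt "-12 0 31 0 0 0 20" --pt "-20 0 50 0 0 0 20" --pt "-27 0 68 0 0 0 20" --pt "-32 0 80 0 0 0 20"

```text
clock: 17.05
tcp_pos: [0.5545, 0.16, 0.2374]
orientation: [-1.553, 0.267, -0.266]
contact_force: [-1.4, -0.0, -5.8]
grip_width: 0.0253
```

Call:
drive_tool --pt "0 0 0 0 0 0 20" --pt "0 0 0 0 0 0 20"

```text
clock: 17.25
tcp_pos: [0.5545, 0.1594, 0.2373]
orientation: [-1.554, 0.267, -0.266]
contact_force: [0.3, 0.3, -5.8]
grip_width: 0.0247
```

```bash
python3 d.py 555 161 200 70.5
```

```text
t 17.25 tcp [554.5 159.4 237.3] F [ 0.3  0.3 -5.8] M [-0.06  0.01  0.03] w 24.7
jawyaw 70.52 tilt y [-6.e-04  5.e-04 -1.e+00] j [-0.36  0.31 -0.04  1.79  0.01  1.04  0.83]
(array([-0.1, 37.3,  1.6]), array([-0.01,  0.02, -0.04]))
```

Call:
drive_tool --pt "0 4 0.5 0 0 0 20" --pt "0 14 1 0 0 0 20" --pt "0 28 1.6 0 0 0 20" --pt "0 42 1.6 0 0 0 20" --pt "0 54 1.6 0 0 0 20"

```text
clock: 17.75
tcp_pos: [0.5543, 0.1605, 0.1812]
orientation: [-1.555, 0.269, -0.265]
contact_force: [1.4, -0.4, -5.7]
grip_width: 0.0251
```

Call:
drive_tool --pt "0 12 0 0 0 0 20" --pt "0 26 0 0 0 0 20" --pt "0 40 0 0 0 0 20" --pt "0 50 0 0 0 0 20" --pt "0 55 0 0 0 0 20"

```text
clock: 18.25
tcp_pos: [0.5536, 0.1603, 0.1248]
orientation: [-1.556, 0.27, -0.264]
contact_force: [0.7, -0.0, -4.7]
grip_width: 0.0249
```

```bash
python3 d.py 555 161 115 70.5
python3 - <<'E'
from h import *
import pickle
f=r.grab_frame("wrist"); pickle.dump(f,open("rack3.pkl","wb")); show(f,"w_q.png",[],(210,150,430,290),3.6)
f=r.grab_frame("side"); show(f,"s_q.png",[],(220,190,340,280),6)
E
```

```text
t 18.25 tcp [553.6 160.3 124.8] F [ 0.7 -0.  -4.7] M [-0.01 -0.01  0.03] w 24.9
jawyaw 70.52 tilt y [-4.1e-03 -9.0e-04 -1.0e+00] j [-0.36  0.44 -0.04  1.89  0.02  0.82  0.82]
(array([1.1, 9.8, 1.1]), array([ 0.13,  0.02, -0.2 ]))
```

View pics/w_q.png

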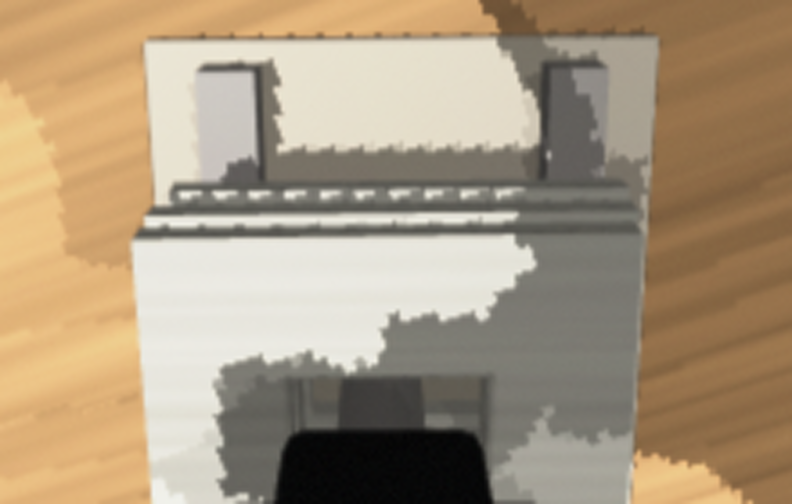

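View pics/s_q.png

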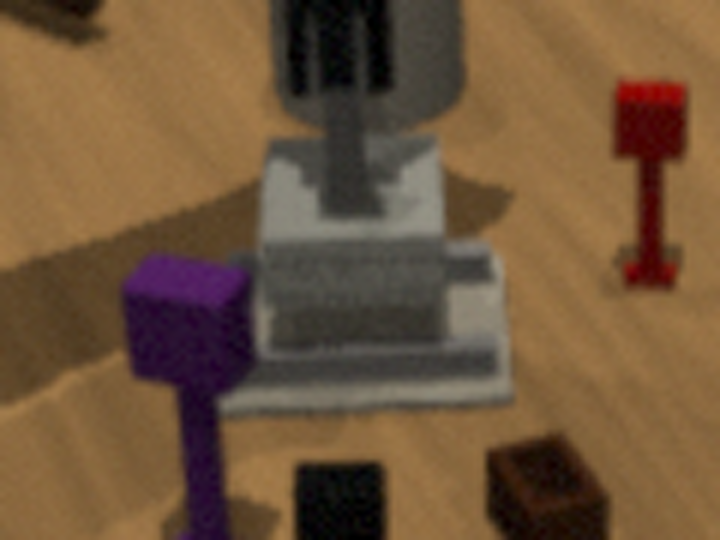

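Run:
```python
from h import *
import pickle
f=pickle.load(open("rack3.pkl","rb")); t=.1248
u=lambda q:np.array(q)/3.6+[210,150]-.5
def e(n,q,z,half):
    W=p2w(f,u(q),z)[:,:2]; d=W[1]-W[0]; yaw=np.arctan2(d[1],d[0])-np.pi/2; y0=np.radians(-18.9); ex=np.array([np.cos(y0),np.sin(y0)])
    c=W.mean(0)+ex*half; print(n,"len",np.linalg.norm(d).round(4),"yaw",np.degrees(yaw).round(2),"c",c.round(4)); return c,np.c_[ex,[-ex[1],ex[0]]]
a,A=e("rack",[[145,41],[657,37]],.006,.06)
for n,q,z,h in(("top",[[133,240],[645,235]],t-.0495,.035),("2nd",[[145,216],[638,212]],t-.0575,.035),("bot",[[172,190],[628,186]],t-.0735,.035)):
    b,_=e(n,q,z,h); print("   rel rack axes",((b-a)@A).round(4))
W=p2w(f,u([[196,70],[258,68],[545,65],[608,66]]),.02)[:,:2]; print("rails y rel rack",((W-a)@A).round(4))
```

```text
rack len 0.1084 yaw -19.08 c [0.5576 0.1612]
top len 0.084 yaw -18.91 c [0.557  0.1585]
   rel rack axes [ 0.0003 -0.0028]
2nd len 0.0837 yaw -19.01 c [0.5552 0.1596]
   rel rack axes [-0.0017 -0.0023]
bot len 0.083 yaw -18.98 c [0.5548 0.1614]
   rel rack axes [-0.0027 -0.0007]
rails y rel rack [[-0.0556 -0.0415]
 [-0.0559 -0.029 ]
 [-0.0559  0.0289]
 [-0.0555  0.0417]]
```

```bash
python3 d.py 555.1 161.4 108 70.5
```

```text
t 18.35 tcp [553.8 160.4 125.4] F [ 0.2 -0.7 -5.5] M [-0.01 -0.01  0.05] w 25.1
jawyaw 70.51 tilt y [-3.7e-03 -8.0e-04 -1.0e+00] j [-0.36  0.44 -0.04  1.89  0.02  0.82  0.82]
(array([ 0.9, 17.4,  1.4]), array([ 0.11,  0.01, -0.18]))
```

Call:
drive_tool --pt "0.5 3 0.7 0.1 0 -0.2 20" --pt "0.9 7 1.4 0.1 0 -0.2 20" --pt "0.9 12 1.4 0.1 0 -0.2 20" --pt "0.9 16 1.4 0.1 0 -0.2 20" --pt "0.9 17.5 1.4 0.1 0 -0.2 20"

```text
clock: 18.85
tcp_pos: [0.5548, 0.1613, 0.1074]
orientation: [-1.555, 0.267, -0.267]
contact_force: [-0.2, 1.3, -5.6]
grip_width: 0.0248
```

```bash
python3 d.py 555.1 161.4 103 70.5
```

```text
t 18.85 tcp [554.8 161.3 107.4] F [-0.2  1.3 -5.6] M [-0.01 -0.01 -0.08] w 24.8
jawyaw 70.52 tilt y [-5.e-04 -6.e-04 -1.e+00] j [-0.36  0.47 -0.04  1.9   0.03  0.78  0.82]
(array([0.3, 4.4, 0.2]), array([ 0.04,  0.02, -0.02]))
```

Call:
drive_tool --pt "0.2 1 0.2 0 0 0 20" --pt "0.2 2 0.2 0 0 0 20" --pt "0.2 3 0.2 0 0 0 20" --pt "0.2 4 0.2 0 0 0 20" --pt "0.2 4.5 0.2 0 0 0 20"

```text
clock: 19.35
tcp_pos: [0.555, 0.1614, 0.1028]
orientation: [-1.555, 0.267, -0.267]
contact_force: [-0.4, -0.3, -6.2]
grip_width: 0.0248
```

Call:
drive_tool --pt "0 0.5 0 0 0 0 20" --pt "0 1 0 0 0 0 20" --pt "0 1.5 0 0 0 0 20" --pt "0 2 0 0 0 0 20" --pt "0 2.5 0 0 0 0 20"

```text
clock: 19.85
tcp_pos: [0.5557, 0.1617, 0.1009]
orientation: [-1.554, 0.266, -0.268]
contact_force: [0.1, -0.3, -2.0]
grip_width: 0.0252
```

```bash
python3 d.py 555.1 161.4 103 70.5
python3 - <<'E'
from h import *
import pickle
f=r.grab_frame("wrist"); pickle.dump(f,open("rack4.pkl","wb")); show(f,"w_u.png",[],(210,150,430,290),3.6)
f=r.grab_frame("side"); show(f,"s_u.png",[],(220,190,340,280),6)
E
```

```text
t 19.85 tcp [555.7 161.7 100.9] F [ 0.1 -0.3 -2. ] M [ 0.02 -0.01 -0.06] w 25.2
jawyaw 70.52 tilt y [ 9.e-04 -0.e+00 -1.e+00] j [-0.36  0.48 -0.04  1.9   0.03  0.77  0.82]
(array([-0.4, -2.1, -0.4]), array([-0.02,  0.02,  0.05]))
```

View pics/w_u.png

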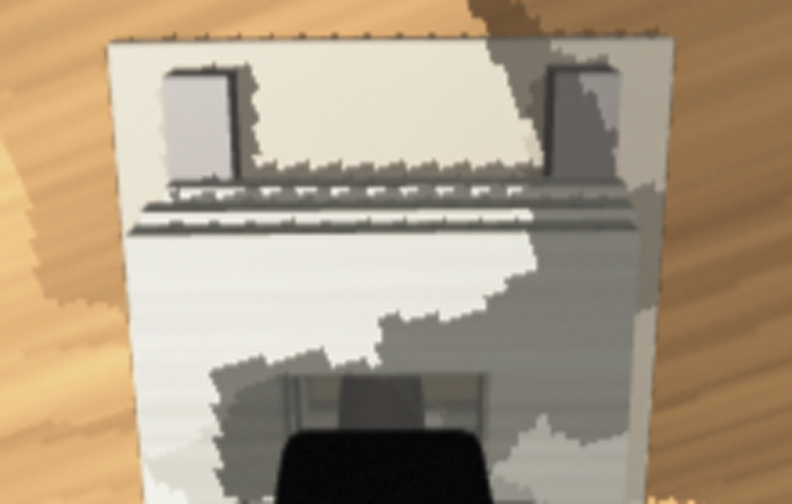

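View pics/s_u.png

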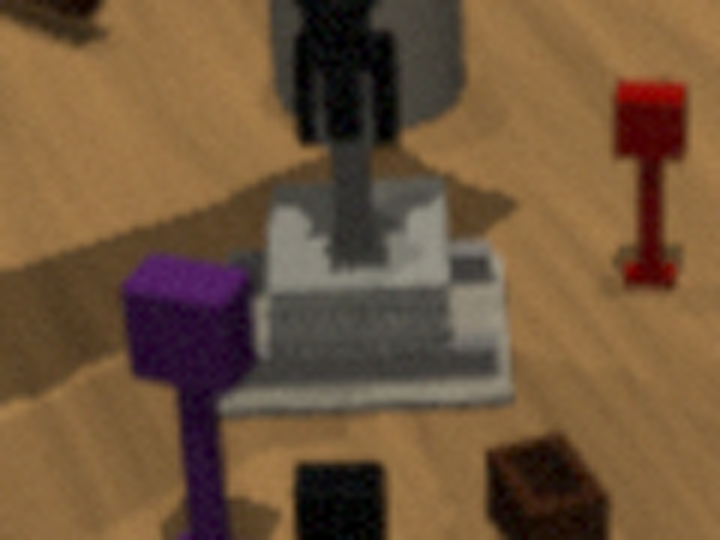

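Run:
```python
from h import *
import pickle
f=pickle.load(open("rack4.pkl","rb"))
u=lambda q:np.array(q)/3.6+[210,150]-.5
def e(n,q,z,half):
    W=p2w(f,u(q),z)[:,:2]; d=W[1]-W[0]; yaw=np.arctan2(d[1],d[0])-np.pi/2; y0=np.radians(-18.9); ex=np.array([np.cos(y0),np.sin(y0)])
    c=W.mean(0)+ex*half; print(n,"len",np.linalg.norm(d).round(4),"yaw",np.degrees(yaw).round(2),"c",c.round(4)); return c,np.c_[ex,[-ex[1],ex[0]]]
a,A=e("rack",[[108,42],[674,38]],.006,.06)
for n,q,z,h in(("top",[[127,236],[638,230]],.052,.035),("2nd",[[143,211],[630,207]],.044,.035),("bot",[[166,188],[622,184]],.028,.035)):
    b,_=e(n,q,z,h); print("   rel rack axes",((b-a)@A).round(4))
W=p2w(f,u([[163,75],[237,73],[545,69],[620,69]]),.02)[:,:2]; print("rails rel rack",((W-a)@A).round(4))
```

```text
rack len 0.1088 yaw -19.13 c [0.5574 0.1613]
top len 0.0834 yaw -18.83 c [0.558  0.1592]
   rel rack axes [ 0.0012 -0.0018]
2nd len 0.0822 yaw -19.04 c [0.5563 0.1605]
   rel rack axes [-0.0008 -0.0011]
bot len 0.0827 yaw -19.01 c [0.5563 0.162 ]
   rel rack axes [-0.0013  0.0002]
rails rel rack [[-0.0556 -0.0417]
 [-0.0558 -0.0282]
 [-0.0559  0.028 ]
 [-0.0558  0.0417]]
```

Call:
drive_tool --pt "0 1 0 0 0 0 20" --pt "0 2 0 0 0 0 20" --pt "0 3 0 0 0 0 20" --pt "0 4 0 0 0 0 20" --pt "0 4.6 0 0 0 0 20"

```text
clock: 20.45
tcp_pos: [0.5554, 0.1616, 0.0959]
orientation: [-1.554, 0.267, -0.267]
contact_force: [-0.2, 0.7, -2.0]
grip_width: 0.0247
```

Call:
drive_tool --pt "0 0.5 0 0 0 0 20" --pt "0 1 0 0 0 0 20"

```text
clock: 20.65
tcp_pos: [0.5555, 0.1615, 0.0954]
orientation: [-1.555, 0.267, -0.267]
contact_force: [-2.1, -0.3, 7.0]
grip_width: 0.0248
```

```bash
python3 d.py 555.7 161.7 200 70.5
```

```text
t 20.65 tcp [555.5 161.5  95.4] F [-2.1 -0.3  7. ] M [-0.27  0.7  -0.01] w 24.8
jawyaw 70.51 tilt y [ 3.e-04 -3.e-04 -1.e+00] j [-0.36  0.48 -0.04  1.9   0.03  0.76  0.82]
(array([   0.2, -104.6,    0.2]), array([0.01, 0.01, 0.02]))
```

Call:
drive_tool --pt "0 -0.3 0 0 0 0 20" --pt "0 -0.3 0 0 0 0 20" --squeeze 30

```text
clock: 20.85
tcp_pos: [0.5556, 0.1615, 0.0957]
orientation: [-1.554, 0.267, -0.267]
contact_force: [0.3, 0.3, -1.6]
grip_width: 0.0252
```

Call:
drive_tool --pt "0 0 0 0 0 0 27" --pt "0 0 0 0 0 0 30" --pt "0 0 0 0 0 0 38" --pt "0 0 0 0 0 0 48" --pt "0 0 0 0 0 0 55"

```text
clock: 21.35
tcp_pos: [0.5556, 0.1615, 0.0957]
orientation: [-1.554, 0.267, -0.267]
contact_force: [0.2, 0.2, -0.6]
grip_width: 0.055
```

```bash
python3 d.py 555.7 161.7 200 70.5;python3 - <<'E'
from h import *
f=r.grab_frame("wrist"); show(f,"w_v.png")
E
```

```text
t 21.35 tcp [555.6 161.5  95.7] F [ 0.2  0.2 -0.6] M [-0.01 -0.01  0.  ] w 55.0
jawyaw 70.51 tilt y [ 6.e-04 -1.e-04 -1.e+00] j [-0.36  0.48 -0.04  1.9   0.03  0.76  0.82]
(array([ 1.000e-01, -1.043e+02,  2.000e-01]), array([-0.  ,  0.01,  0.04]))
```

View pics/w_v.png

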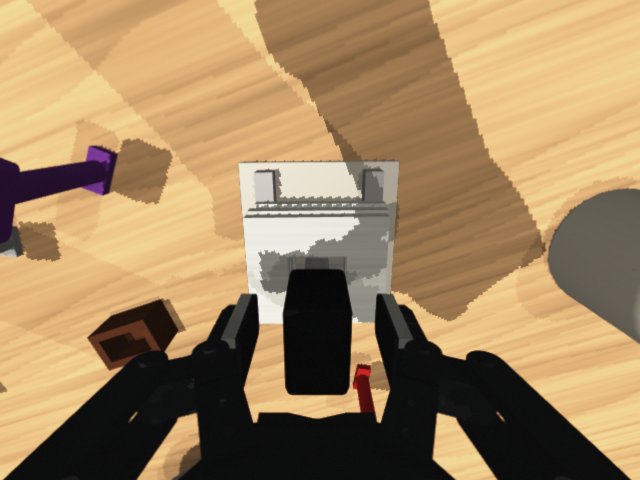

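Released: the handle at (318,330) stands between the open fingers. I'll retreat straight up.

Call:
drive_tool --pt "0 -8 0 0 0 0 60" --pt "0 -22 0 0 0 0 60" --pt "0 -40 0 0 0 0 60" --pt "0 -65 0 0 0 0 60" --pt "0 -95 0 0 0 0 60"

```text
clock: 21.9
tcp_pos: [0.5552, 0.1615, 0.1923]
orientation: [-1.555, 0.267, -0.267]
contact_force: [0.7, 0.0, -1.4]
grip_width: 0.0599
```

Call:
drive_tool --pt "0 -30 0 0 0 0 60" --pt "0 -60 0 0 0 0 60" --pt "-40 -60 0 0 0 0 60" --pt "-80 -60 0 0 0 0 60" --pt "-90 -60 0 0 0 0 60"

```text
clock: 22.4
tcp_pos: [0.467, 0.1933, 0.2538]
orientation: [-1.554, 0.264, -0.264]
contact_force: [-0.1, -0.2, 0.9]
grip_width: 0.0602
```

Call:
drive_tool --pt "0 0 0 0 0 0 60" --pt "0 0 0 0 0 0 60" --pt "0 0 0 0 0 0 60"

```text
clock: 22.7
tcp_pos: [0.4683, 0.1927, 0.2542]
orientation: [-1.553, 0.264, -0.266]
contact_force: [-0.3, -0.3, 0.0]
grip_width: 0.0597
```

```bash
python3 d.py;python3 - <<'E'
from h import *
import pickle
f=r.grab_frame("wrist"); show(f,"w_x.png"); pickle.dump(f,open("fin.pkl","wb"))
f=r.grab_frame("side"); show(f,"s_x.png",[],(220,150,420,300),4)
E
```

```text
t 22.7 tcp [468.3 192.7 254.2] F [-0.3 -0.3  0. ] M [-0.04  0.04 -0.01] w 59.7
jawyaw 70.65 tilt y [ 0.0013  0.001  -1.    ] j [-0.44  0.18 -0.08  1.92  0.02  1.04  0.7 ]
```

View pics/w_x.png

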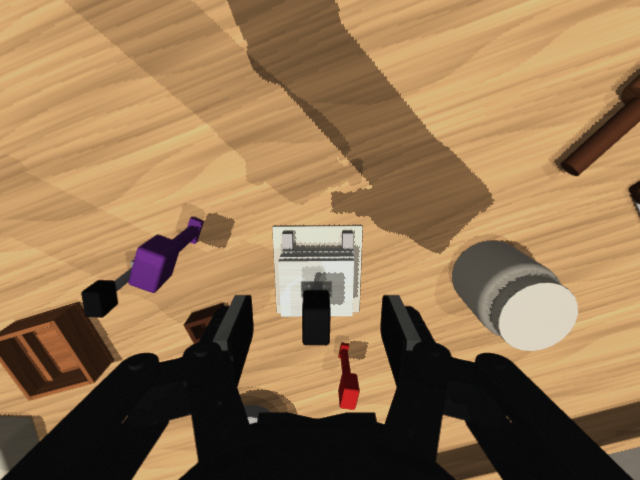

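View pics/s_x.png

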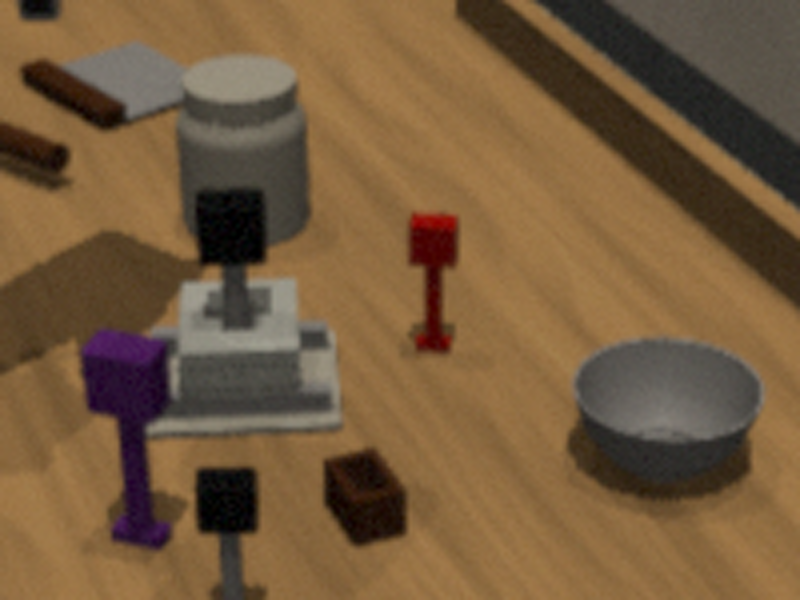

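The wrist view shows the stack flat across both rails with the key standing upright, handle at (316,315). The side view agrees. The bowl and tub haven't moved. Handing in.

Run:
```python
from h import *
f=r.grab_frame("top"); show(f,"t_end.png",[],(200,150,520,320),2.4)
print(r.hand_in())
```

```text
the job is handed in; nothing more can be done
None
```

View pics/t_end.png

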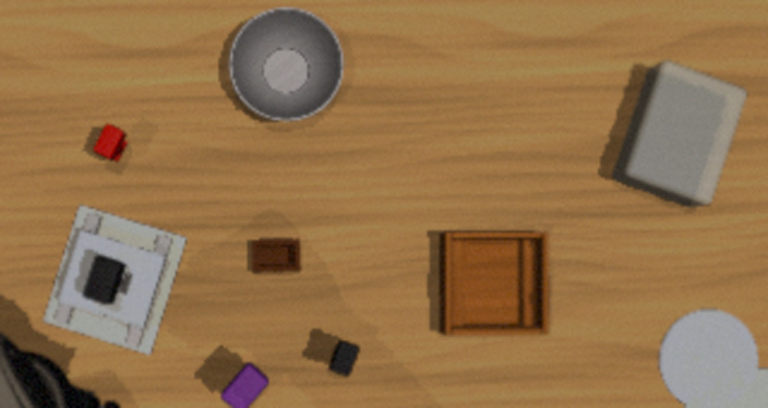

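The job is done and handed in at about 23 s. The four plates sit as one stack across both rack rails, with the key standing upright in it and the gripper clear.

- **Threading:** I took the large black key from its holder and felt down through all four slots. The second plate sat about 5 mm to −x and the third about 5 mm to +x. The highest downward contact I read at the end of a move was about 12 N.
- **Turn and lift:** I turned the key 90° under the lowest plate and lifted. The wrist load was about 4–5 N more than with the key alone, right for all four plates.
- **Placing:** I set the stack down, stood the key's foot on the rack base, opened the gripper and backed off.

**Last checks:**
- **Centring:** after set-down but before release, the wrist camera put the bottom plate about 1.3 mm and the top plate about 2.2 mm from the rack's centre. The stack was within about 0.3° of square. I did not measure it again after release.
- **After release:** the pictures show the stack flat, the key upright, the cradle and holder empty, and the bowl, tub and box apparently undisturbed.

**Disagreements:**
- The plates are about 2–3 mm out of line with each other.
- The overhead camera's y readings were about 3 mm off the wrist camera's, so I relied on the wrist camera.
- The wrist and side pictures also disagreed by a few mm on the foot's y position just before threading. Feeling for contact settled it.

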